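# Release a shaker's transport lock with the T-key

### The arm

A 7-joint arm with a two-finger parallel gripper is mounted at the origin on a cart in front of the work surface, level with it; the furniture and walls round the work are solid. World frame = base frame: x ahead of the robot, y to its left, z up, the work surface at z = 0. Lengths are in m, angles in rad, forces in N, time in s.
With the tool pointing down it reaches from about 0.425 to 0.825 m from the base axis. Payload 3.6 kg.
Tool frame: the origin (TCP) lies at the centre of the arm's flange, where the gripper is bolted on; the fingertips stand 173 mm ahead of it and the grasp point (between the pads) lies 155 mm ahead of it; y points along the fingers, x is the direction in which the jaws open and shut, and the axes are right-handed (so a half turn about y gives the same grasp; the last joint's range is limited). The gripper opens to 85 mm and grips with 20 to 120 N. Pads are 22 mm wide; open, the fingers measure 114 mm over their backs; the gripper's body (76 mm by 85 mm) begins 54 mm behind the grasp point. The pads swing forward as they close: fully open they stand 13 mm farther back than shut.
Start: joints at [-1.129, 0.615, -0.013, 1.423, 0.008, 1.103, -0.04], TCP at [0.294, 0.58, 0.405] pointing down, gripper open.
Joint ranges: [-3.12, 3.12], [-0.3, 2.06], [-1.34, 1.32], [0.26, 2.42], [-1.36, 4.5], [0.01, 1.98], [-2.84, 2.84]. Speed limits (rad/s): [2.79, 2.79, 3.14, 3.14, 3.14, 3.14, 3.14].

### API

Orientations are given as a unit quaternion [w, x, y, z].
In Python, from plant import bot gives the robot as it stands.
- The arm moves only by the tool drive_tool, never from a script. Its argument "increments" is text: rows parted by semicolons, each of 5 numbers parted by spaces: the closure in counts, from 0 (fully open) to 255 (shut), then the shift along the tool's x, y, z in mm, then the turn about the tool's y in degrees. In form: grip dx dy dz spin; .... A call has 1 to 5 rows; each row is the pose to reach, as a shift and turn from the pose measured when the call began, along the tool's axes at that moment; what a row does not reach only later rows make up. A row lasts 1/12 s, in which the tool goes at most 41.7 mm and 7.16 degrees, less where a joint would pass 70% of its speed; a pose out of reach is approached as far as the arm can. A call with a gripper value outside its range is refused whole. The fingers move at their own pace and stop on an object; "newtons" is the grip in N (left out, the last holds). Time passes only in rows, so rows that repeat a pose let the fingers close. It gives the time, the measured TCP pose, the force and the opening at its end, in the units of the state.
- bot.read_state(): the state, without advancing time (a new reading comes with each control period).
- bot.capture(name): name is "side" or "top"; returns the picture (420x560x3 uint8, red, green, blue); there is no depth.
- bot.camera_params(name): a dict with "intrinsics" (3x3 intrinsics, pixels), "view" (4x4, takes a point from world to camera coordinates). Camera axes: x right, y up, looking along -z (the intrinsics and any distortion apply to the point x, -y, -z); pixel columns grow to the right and rows downward; lengths in m; the calibration is good to about 2 mm. A picture is of the moment at which its call begins. camera_params takes no time and is no camera call.
- bot.finish_job(): hands the job in, once; it reports no verdict.
The state is a dict: "time": time; "qpos": joint angles; "qvel": joint speeds; "joint_efforts": joint torques, N m; "eef_pos": TCP position; "orientation": TCP orientation; "wrist_force": force on the tool from outside, world axes, zero at the start; "torque": the same for the moment, N m; "finger_gap": finger opening in m.
Only numpy, scipy, OpenCV 4.12 (cv2) and the standard library are available. Lean on these libraries where they do the work, as an engineer would, in place of code of your own. Each camera call takes 0.05 s, during which the arm holds its last target.

### The job

Release the transport lock of the orbital shaker: take the T-key from its stand, lower it down the shaker's leaning shaft onto the square stem at the bottom, and with it turn the stem clockwise (looking down the shaft) as far as it goes. Then draw the key out and hang it back in its stand, upright with its flange on the rim. Do not disturb the tip box, the dish beside the shaker or the forceps.

Things in the scene. Friction and masses are not known exactly. Their poses are not given: they have to be found in the camera images.
- shaker: White bench-top orbital shaker, fixed: casing 150x150x88 mm with a platform (top 117 mm up) behind, and in front of it a white square block (66x66 mm) that holds the key shaft and leans 30 degrees from vertical towards the shaker's front. Origin on the bench straight below the shaft's floor centre; its x points to the shaker's back (casing from x = 20 to 170 mm), y to its left, z up. The shaft's axis rises in the direction (-0.5, 0, 0.866) of this frame.
- shaft_mouth (a point): Centre of the shaft's open mouth, about 126 mm above the bench. The shaft is a straight round bore, 36 mm wide and 105 mm deep along its axis; the face around the mouth is square to the axis. A dark index ring, 3 mm high, lies round the mouth. Axes as shaker.
- stem_top (a point): Centre of the top of the square steel stem at the bottom of the shaft, 87 mm below the mouth along the axis. The stem is 12 mm across flats and 18 mm high, its upper 6 mm tapering to 6 mm. z of this frame points up the shaft's axis out of the mouth; x and y are square to the stem's flats and turn with it.
- lock_stem (a joint): Angle of the stem in rad, 0 to 1.31 (stop); grows as the stem turns clockwise looking down the shaft. It starts between 0 and 0.3 (locked); 1.31 is released. It has friction of about 0.08 N m and stays where it is left. The index ring turns with it: its light tooth, in line with the stem's y axis, points to the shaker's left at 0 and to the second rib on the block's face, near the top, at 1.31. A small bolt on the left front of the platform sinks as the stem turns.
- key_grip (a point): Centre of the crossbar of the loose steel T-key (180 g nominal), the place to grip. Bar 72 mm long (along x of this frame), 14 mm wide (along y), 14 mm high. z points from the shank to the bar, up while the key hangs in its stand. The shank is 12 mm thick; a flange 50 mm in diameter and 5 mm thick has its underside 35 mm below this point. Whole key 162 mm long.
- key_tip (a point): Centre of the open lower end of the T-key's socket, 155 mm below key_grip along the shank; same axes. Socket 21 mm wide over flats (25 mm over corners) with a square hole 14 mm wide and 24 mm deep, its sides parallel to x and y, so that it fits the stem in four positions a quarter turn apart. Pushed home on the shaft's floor it lies 18 mm past stem_top, with the flange 15 mm above the mouth.
- stand_top (a point): Centre of the upper rim of the fixed key stand, an aluminium tube on a round foot, 134 mm high, 52 mm outside and 36 mm inside diameter. The key hangs in it by the flange, which rests on the rim, the shank down the tube; key_tip is then 120 mm below this point and key_grip 35 mm above it. z up.
- tip_box: Bystander: closed pale pipette-tip box, 96x122x100 mm; origin under its centre. It stands on the other side of the shaker from the key stand.
- dish: Bystander: petri dish, 93 mm across, 16 mm high, on the bench to the left of the shaker; origin under its centre.
- forceps: Bystander: steel forceps lying on the bench in front of the shaker, 123x15x6 mm; origin under the centre.
Mind the look-alikes: they are no part of the job. Of the things that look like the part that bears key_grip, the larger one is meant.

How it is judged:
By the outcome, as a careful person would: the job done as asked, in the order asked, and still so for the second after the job is handed in, with the robot touching nothing.
It also fails if it takes over 58 s, if anything falls off the work surface, if the arm or the gripper's body presses on something with over 40 N, if the wrist force passes 120 N, or if a joint passes its speed limit or range.

## Working session

There is one attempt and no reset: what is moved stays moved. The work goes in short steps, Python scripts to look and compute and a tool call to move; the robot and the scene stay as the last step left them, time stands still between calls to the robot, and variables do not carry over. Pictures are saved under pics/ and viewed, and the job is handed in when it is done.

Besides the shell and the picture viewer there is one more tool, called as a command line: name --argument value ..., lists and objects as JSON in quotes. drive_tool: Moves the arm, as the interface text tells. Its arguments: {"type":"object","properties":{"increments":{"type":"string"},"newtons":{"type":"number"}},"required":["increments"]}

```bash
ls; mkdir -p pics
python3 - <<'E'
from plant import bot
import cv2,numpy as np
s=bot.read_state();print(s)
for n in("side","top"):
    p=bot.camera_params(n);print(n,p)
    cv2.imwrite(f"pics/{n}0.png",bot.capture(n)[:,:,::-1])
E
```

```text
pics
{'time': 0.0, 'qpos': array([-1.12848791,  0.61593439, -0.01263628,  1.42492201,  0.00807733,
        1.10341155, -0.04041539]), 'qvel': array([-0.00073141,  0.00220651,  0.00317831, -0.00019608, -0.00077885,
       -0.00059442,  0.00154085]), 'joint_efforts': array([ 6.81951246e-05, -4.69238341e+01,  2.59128883e-01, -1.71031666e+01,
        9.93202702e-03,  9.73293674e-03, -1.09187957e-05]), 'eef_pos': array([0.29351465, 0.57959259, 0.40352   ]), 'orientation': array([-0.60195876,  0.6029354 ,  0.36942201, -0.37100126]), 'wrist_force': array([0.47768299, 0.38152105, 0.74350671]), 'torque': array([ 0.02074983, -0.03240783, -0.00439022]), 'finger_gap': 0.08549678956427094}
side {'intrinsics': array([[441.03036358,   0.        , 282.5020101 ],
       [  0.        , 441.03036358, 208.1903027 ],
       [  0.        ,   0.        ,   1.        ]]), 'view': array([[ 0.89487647, -0.44628968,  0.00464911, -0.40541319],
       [ 0.17603987,  0.36251969,  0.91519912, -0.25769195],
       [-0.41012932, -0.81817174,  0.40297512, -0.77820771],
       [ 0.        ,  0.        ,  0.        ,  1.        ]])}
top {'intrinsics': array([[419.76410421,   0.        , 275.89340188],
       [  0.        , 419.76410421, 206.7363026 ],
       [  0.        ,   0.        ,   1.        ]]), 'view': array([[-0.03661805, -0.99931432, -0.00547807,  0.22802244],
       [ 0.97727314, -0.03695466,  0.20873801, -0.55682716],
       [-0.20879732,  0.00229001,  0.97795625, -0.87396903],
       [ 0.        ,  0.        ,  0.        ,  1.        ]])}
```

View pics/side0.png

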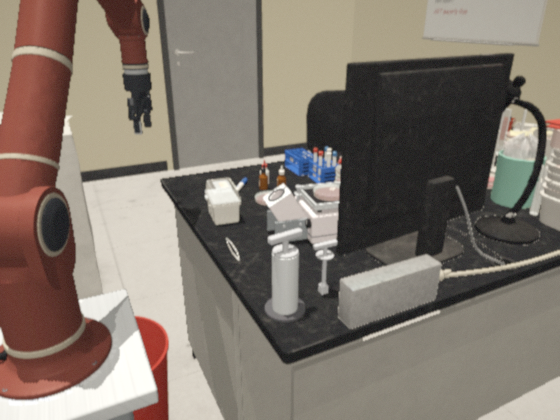

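View pics/top0.png

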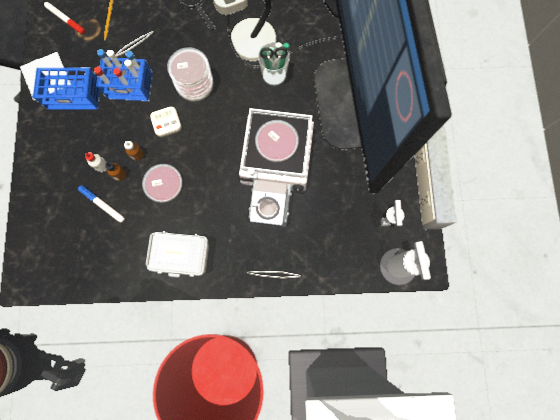

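```bash
cat > h.py <<'E'
import numpy as np,cv2
from plant import bot
P={n:bot.camera_params(n) for n in("side","top")}
def cam(n):
    V=P[n]["view"];return V[:3,:3],V[:3,3],P[n]["intrinsics"]
def proj(n,X):
    R,t,K=cam(n);c=np.atleast_2d(X)@R.T+t;c=c*[1,-1,-1];u=c@K.T;return u[:,:2]/u[:,2:]
def ray(n,uv):
    R,t,K=cam(n);d=np.linalg.inv(K)@[uv[0],uv[1],1];d=R.T@(d*[1,-1,-1]);return -R.T@t,d/np.linalg.norm(d)
def onz(n,uv,z):
    o,d=ray(n,uv);return o+d*(z-o[2])/d[2]
def tri(us,ut):
    A=[];b=[]
    for n,u in(("side",us),("top",ut)):
        o,d=ray(n,u);M=np.eye(3)-np.outer(d,d);A.append(M);b.append(M@o)
    X=np.linalg.lstsq(np.vstack(A),np.hstack(b),rcond=None)[0]
    return X,[proj("side",X)[0]-us,proj("top",X)[0]-ut]
def crop(im,x0,y0,x1,y1,k,name):
    cv2.imwrite("pics/"+name,cv2.resize(im[y0:y1,x0:x1],None,fx=k,fy=k,interpolation=cv2.INTER_CUBIC))
E
python3 - <<'E'
from h import *
print(ray("side",(280,210))[0],ray("top",(280,210))[0])
t=cv2.imread("pics/top0.png");s=cv2.imread("pics/side0.png")
crop(t,220,90,340,290,3.0,"t0a.png") if 0 else crop(t,230,100,330,240,4.2,"t0a.png")
crop(t,360,190,460,300,5,"t0b.png")
crop(s,250,170,350,260,6,"s0a.png");crop(s,250,215,350,325,5,"s0b.png")
E
```

```text
[ 0.08899298 -0.72422087  0.5513226 ] [0.37003957 0.20929012 0.97218359]
```

View pics/t0a.png

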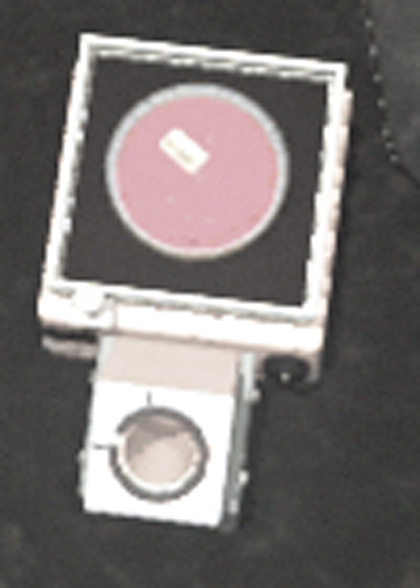

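View pics/t0b.png

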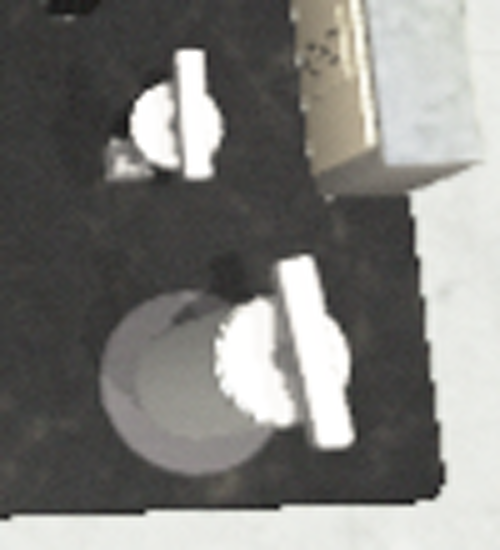

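View pics/s0a.png

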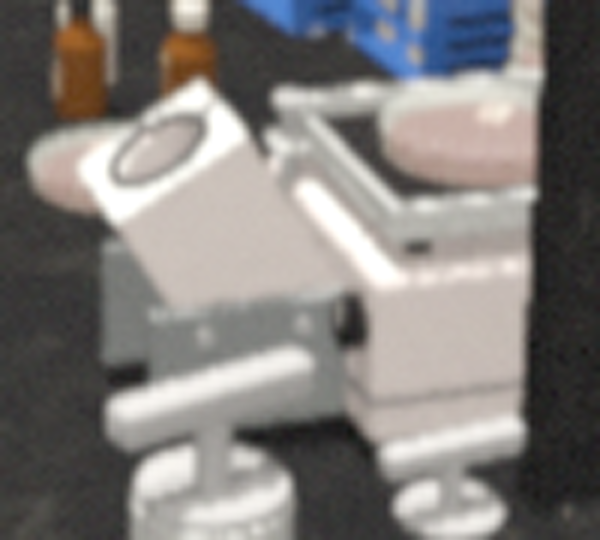

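View pics/s0b.png

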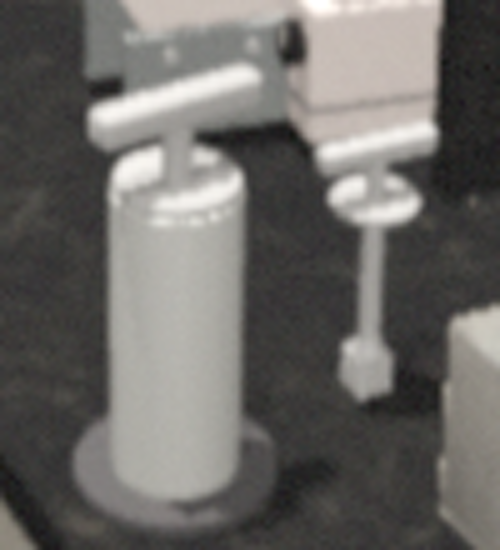

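Run:
```python
from h import *
t=cv2.imread("pics/top0.png")
crop(t,245,180,295,230,12,"t0c.png")
z=.176
f=lambda x,y:(360+x/5,190+y/5)
c=[onz("top",f(*p),z) for p in((278,260),(312,255),(352,440),(318,447))]
C=np.mean(c,0);d=(c[3]+c[2]-c[0]-c[1])/2;print("bar",C,d,np.degrees(np.arctan2(d[1],d[0])),np.linalg.norm(d))
print(proj("side",C), tri((285.2,235.6),(423,260)))
f=lambda x,y:(230+x/4.2,100+y/4.2)
print("mouth z.126",onz("top",f(155,453),.126),"tri",tri((276.7,194.7),f(155,453)))
# platform edges z .117: TL(83,37) TR(345,66) BR(318,312) BL(50,288)
q=[onz("top",f(*p),.117) for p in((83,37),(345,66),(318,312),(50,288))]
print(np.round(q,4))
for a,b in((2,1),(3,0)): print(np.degrees(np.arctan2(*(q[b]-q[a])[1::-1])),np.linalg.norm(q[b]-q[a]))
for a,b in((1,0),(2,3)): print(np.degrees(np.arctan2(*(q[b]-q[a])[1::-1]))-90,np.linalg.norm(q[b]-q[a]))
```

```text
bar [ 0.42710696 -0.06582752  0.176     ] [-0.0701226  -0.00739126  0.        ] -173.98296706462511 0.07051106351140447
[[286.22315208 232.29799146]] (array([ 0.42596628, -0.06721366,  0.1702827 ]), [array([ 0.79199525, -0.16569806]), array([-0.25658916,  0.75964286])])
mouth z.126 [0.54904298 0.22590211 0.126     ] tri (array([0.54891255, 0.2260915 , 0.12456668]), [array([ 0.1725005 , -0.03548929]), array([-0.07133583,  0.20836192])])
[[0.7743 0.2565 0.117 ]
 [0.7527 0.1208 0.117 ]
 [0.6204 0.1416 0.117 ]
 [0.6382 0.2764 0.117 ]]
-8.962405786549633 0.1338812949665852
-8.333576058809468 0.13746166349497865
-9.023631343738828 0.13745625955105362
-7.519140928295798 0.13599069136902028
```

View pics/t0c.png

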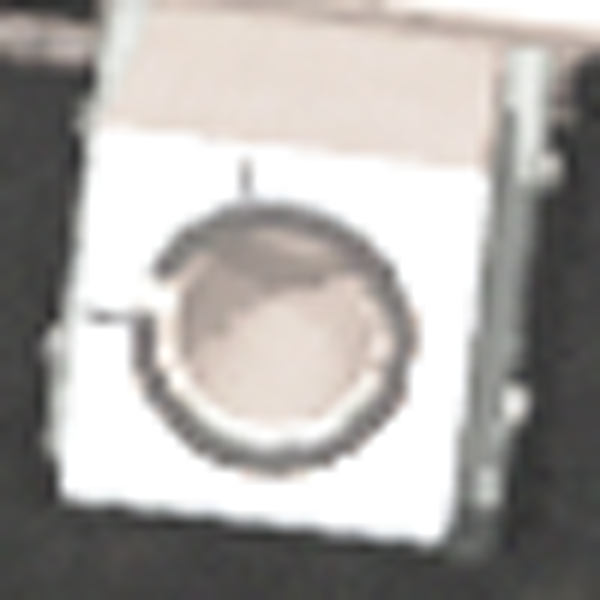

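```bash
cat >> h.py <<'E'
from scipy.spatial.transform import Rotation as Ro
def pose():
    s=bot.read_state();q=s["orientation"];R=Ro.from_quat([q[1],q[2],q[3],q[0]]).as_matrix()
    return s,R
def jy(R): return np.degrees(np.arctan2(R[1,0],R[0,0]))
def plan(g,yaw=None):
    """g: grasp point target (world), yaw of jaw axis deg (mod 180)"""
    s,R=pose();cur=s["eef_pos"]+.155*R[:,1]
    d=R.T@(np.array(g)-cur)*1000
    sp=0
    if yaw is not None: sp=-((yaw-jy(R)+90)%180-90)
    print("t",round(s["time"],2),"grasp",np.round(cur,4),"jaw",round(jy(R),1),"tilt",np.round(R[:,1],3),"q",np.round(s["qpos"],2))
    print("F",np.round(s["wrist_force"],1),"T",np.round(s["torque"],2),"gap",round(s["finger_gap"],4))
    print(">> dxyz",np.round(d,1),"spin",round(sp,1))
E
python3 - <<'E'
from h import *
print("mon",tri((340,248),(372,190)),tri((348,65),(447,110)))
s0=np.radians(-8.5);X=np.array([np.cos(s0),np.sin(s0),0]);Y=np.array([-np.sin(s0),np.cos(s0),0]);Z=np.array([0,0,1.])
a=-.5*X+.866*Z;U=.866*X+.5*Z
M=np.array([.549,.226,.126])
def face(uv,h):
    o,d=ray("top",uv);p=M+h*a;k=(p-o)@a/(d@a);r=o+d*k-M;return r@U,r@Y
g=lambda x,y:(245+x/12,180+y/12)
for nm,p,h in(("tooth",(150,295),.0015),("rib1",(95,315),0),("rib2",(246,165),0),("ringedge1",(135,330),0.0015),("ringedge2",(165,270),.0015)):
    u,y=face(g(*p),h);print(nm,u,y,"angle cw from left",np.degrees(np.arctan2(u,y)))
for p in((100,130),(490,170),(445,545),(65,495)): print(face(g(*p),0))
plan([.5,.25,.27])
E
```

```text
mon (array([ 0.59244279, -0.00648799,  0.07267193]), [array([-0.28640659,  0.08321231]), array([ 0.11862713, -0.27888575])]) (array([ 0.5889572 , -0.01135499,  0.46876204]), [array([ 3.68566579, -2.22369526]), array([-3.34150312,  5.53055544])])
tooth 0.005399797030394005 0.019708550860471907 angle cw from left 15.322034832071198
rib1 0.0002451813882977477 0.02896908836455689 angle cw from left 0.48491423610536166
rib2 0.029853590610122518 0.005407205231388481 angle cw from left 79.73365268288113
ringedge1 -0.001172067835961722 0.02177082200258638 angle cw from left -3.0816371114097922
ringedge2 0.010157392799648574 0.017510501873266655 angle cw from left 30.11692020080831
(np.float64(0.03324399467463568), np.float64(0.030669415462072695))
(np.float64(0.0335922321970356), np.float64(-0.03589785561442894))
(np.float64(-0.034657517207474384), np.float64(-0.034983263346269784))
(np.float64(-0.033132486217858914), np.float64(0.031642095987264585))
t 0.1 grasp [0.2934 0.5793 0.2487] jaw 63.1 tilt [-0.001 -0.002 -1.   ] q [-1.13  0.62 -0.01  1.42  0.01  1.1  -0.04]
F [1.1 0.6 0. ] T [-0.03 -0.02 -0.  ] gap 0.0853
>> dxyz [-200.5  -20.9 -333.1] spin 0
```

drive_tool --increments "0 -200 -20 -333 -33; 0 -200 -20 -333 -33; 0 -200 -20 -333 -33; 0 -200 -20 -333 -33; 0 -200 -20 -333 -33"

```text
time: 0.52
eef_pos: [0.405, 0.4018, 0.4147]
orientation: [0.471, -0.471, -0.526, 0.529]
wrist_force: [0.8, 0.2, 0.0]
finger_gap: 0.0854
```

```bash
python3 -c "
from h import *
plan([.427,-.066,.24],96)"
```

```text
t 0.52 grasp [0.4047 0.4013 0.2597] jaw 96.5 tilt [-0.002 -0.003 -1.   ] q [-0.71  0.48 -0.16  1.64  0.09  1.02  0.78]
F [0.8 0.2 0. ] T [ 0.02 -0.05  0.02] gap 0.0854
>> dxyz [-466.8   21.1   30.6] spin 0.5
```

drive_tool --increments "0 -250 10 -30 0; 0 -250 10 -30 0; 0 -250 10 -30 0; 0 -250 10 -30 0; 0 -250 10 -30 0"

```text
time: 0.93
eef_pos: [0.4524, 0.199, 0.4068]
orientation: [0.471, -0.471, -0.526, 0.529]
wrist_force: [0.7, -0.0, 0.4]
finger_gap: 0.0852
```

```bash
python3 -c "
from h import *
plan([.427,-.066,.24],96)"
```

```text
t 0.93 grasp [0.452  0.1984 0.2518] jaw 96.5 tilt [-0.002 -0.003 -1.   ] q [-0.36  0.38 -0.14  1.86  0.07  0.92  1.16]
F [ 0.7 -0.   0.4] T [-0.01 -0.1  -0.01] gap 0.0852
>> dxyz [-259.9   12.8   54.7] spin 0.5
```

drive_tool --increments "0 -260 12 55 0.5; 0 -260 12 55 0.5; 0 -260 12 55 0.5; 0 -260 12 55 0.5; 0 -260 12 55 0.5"

```text
time: 1.35
eef_pos: [0.4319, -0.008, 0.3981]
orientation: [0.473, -0.473, -0.524, 0.527]
wrist_force: [0.8, 0.5, -0.3]
finger_gap: 0.0854
```

```bash
python3 -c "
from h import *
plan([.427,-.066,.24],96)"
```

```text
t 1.35 grasp [ 0.4315 -0.0086  0.2431] jaw 96.0 tilt [-0.002 -0.003 -1.   ] q [ 0.03  0.29 -0.08  2.02  0.04  0.83  1.6 ]
F [ 0.8  0.5 -0.3] T [-0.03 -0.03  0.01] gap 0.0854
>> dxyz [-56.7   3.3  10.5] spin -0.0
```

drive_tool --increments "0 -57 3 10 0; 0 -57 3 10 0; 0 -57 3 10 0"

```text
time: 1.6
eef_pos: [0.4268, -0.0711, 0.3949]
orientation: [0.476, -0.476, -0.52, 0.526]
wrist_force: [0.1, 0.2, -0.6]
finger_gap: 0.0855
```

```bash
python3 -c "
from h import *
plan([.427,-.066,.168],96)
for n in ('top','side'):
  im=bot.capture(n)[:,:,::-1]; cv2.imwrite(f'pics/{n}1.png',im)
  if n=='top': crop(im,340,160,480,300,4,'t1.png')
  else: crop(im,210,120,350,320,3,'s1.png')
"
```

```text
t 1.6 grasp [ 0.4262 -0.072   0.2399] jaw 95.4 tilt [-0.004 -0.006 -1.   ] q [ 0.15  0.3  -0.05  2.03  0.03  0.82  1.75]
F [ 0.1  0.2 -0.6] T [ 0.   -0.01 -0.06] gap 0.0855
>> dxyz [ 6.4 71.9 -1.7] spin -0.6
```

View pics/t1.png

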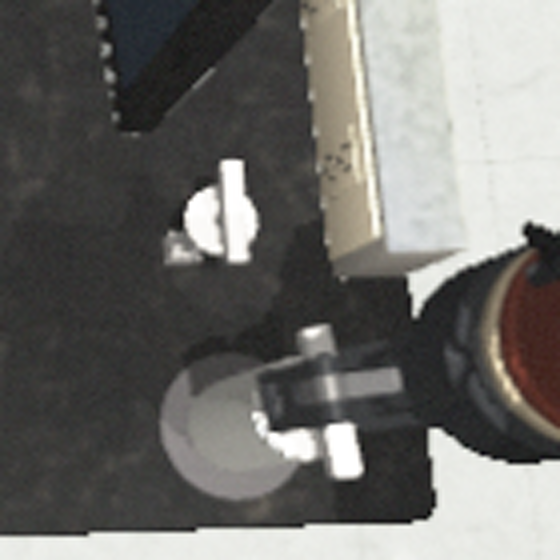

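View pics/s1.png

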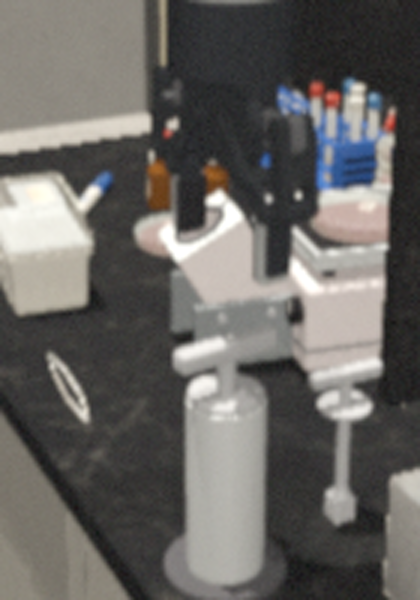

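drive_tool --increments "0 6 30 -2 -0.6; 0 6 60 -2 -0.6; 0 6 72 -2 -0.6; 0 6 72 -2 -0.6"

```text
time: 2.03
eef_pos: [0.4281, -0.0581, 0.3206]
orientation: [0.472, -0.468, -0.526, 0.531]
wrist_force: [-0.2, 0.1, -0.5]
finger_gap: 0.0855
```

```bash
python3 -c "
from h import *
plan([.427,-.066,.168],96)
"
```

```text
t 2.03 grasp [ 0.4266 -0.0583  0.1656] jaw 96.7 tilt [-0.01  -0.001 -1.   ] q [ 0.13  0.41 -0.06  2.12  0.04  0.62  1.73]
F [-0.2  0.1 -0.5] T [ 0.    0.02 -0.01] gap 0.0855
>> dxyz [-7.7 -2.4  0.5] spin 0.7
```

drive_tool --increments "0 -8 -2 0 0.7; 0 -8 -2 0 0.7; 0 -8 -2 0 0.7"

```text
time: 2.28
eef_pos: [0.4296, -0.0661, 0.3237]
orientation: [0.475, -0.472, -0.523, 0.528]
wrist_force: [-0.6, 0.2, 0.9]
finger_gap: 0.0856
```

```bash
python3 -c "
from h import *
plan([.427,-.066,.168],96)
"
```

```text
t 2.28 grasp [ 0.4286 -0.0663  0.1687] jaw 96.0 tilt [-0.007 -0.001 -1.   ] q [ 0.14  0.41 -0.05  2.11  0.04  0.62  1.73]
F [-0.6  0.2  0.9] T [0.   0.02 0.  ] gap 0.0856
>> dxyz [0.5 0.7 1.5] spin -0.0
```

drive_tool --increments "255 0 0 1 0; 255 0 0 1 0; 255 0 0 1 0; 255 0 0 1 0; 255 0 0 1 0" --newtons 30

```text
time: 2.7
eef_pos: [0.4286, -0.0662, 0.3239]
orientation: [0.475, -0.472, -0.524, 0.527]
wrist_force: [0.4, -0.8, -0.9]
finger_gap: 0.0254
```

drive_tool --increments "255 0 0 0 0; 255 0 0 0 0; 255 0 0 0 0; 255 0 0 0 0; 255 0 0 0 0"

```text
time: 3.12
eef_pos: [0.4287, -0.0661, 0.324]
orientation: [0.474, -0.472, -0.524, 0.527]
wrist_force: [-0.9, 0.8, 1.2]
finger_gap: 0.0133
```

```bash
python3 -c "
from h import *
plan([.427,-.066,.318],96)
"
```

```text
t 3.12 grasp [ 0.4277 -0.0663  0.169 ] jaw 96.0 tilt [-0.006 -0.001 -1.   ] q [ 0.14  0.41 -0.05  2.12  0.04  0.62  1.73]
F [-0.9  0.8  1.2] T [ 0.12 -0.01  0.03] gap 0.0133
>> dxyz [   0.3 -149.     1.6] spin 0.0
```

drive_tool --increments "255 0 -20 0 0; 255 0 -50 0 0; 255 0 -90 0 0; 255 0 -130 0 0; 255 0 -150 0 0"

```text
time: 3.53
eef_pos: [0.4299, -0.066, 0.4779]
orientation: [0.473, -0.474, -0.525, 0.526]
wrist_force: [0.9, -0.7, -2.2]
finger_gap: 0.0134
```

```bash
python3 -c "
from h import *
plan([.427,-.066,.325],96)
for n in ('top','side'):
  im=bot.capture(n)[:,:,::-1]; cv2.imwrite(f'pics/{n}2.png',im)
im=cv2.imread('pics/side2.png');crop(im,210,100,380,320,2.6,'s2.png')
"
```

```text
t 3.53 grasp [ 0.4299 -0.0664  0.3229] jaw 96.0 tilt [-0.    -0.002 -1.   ] q [ 0.15  0.2  -0.06  1.88  0.02  1.05  1.76]
F [ 0.9 -0.7 -2.2] T [-0.04 -0.14  0.  ] gap 0.0134
>> dxyz [ 0.7 -2.1  2.9] spin -0.0
```

View pics/s2.png

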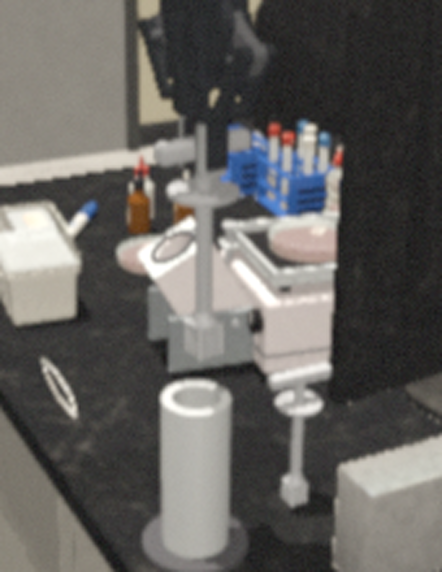

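```bash
python3 -c "
from h import *
plan([.549,.225,.34],81.5)
f=lambda x,y:(210+x/2.6,100+y/2.6)
print(onz('side',f(196,398),.134))
im=cv2.imread('pics/top2.png');crop(im,350,200,460,310,5,'t2.png')
"
```

```text
t 3.63 grasp [ 0.4306 -0.0664  0.3223] jaw 96.0 tilt [ 0.002 -0.003 -1.   ] q [ 0.15  0.2  -0.06  1.89  0.02  1.05  1.76]
F [ 0.8 -0.4 -2.8] T [-0.04 -0.04  0.02] gap 0.0132
>> dxyz [ 277.4  -18.2 -148.2] spin 14.5
[ 0.42385126 -0.06944811  0.134     ]
```

View pics/t2.png

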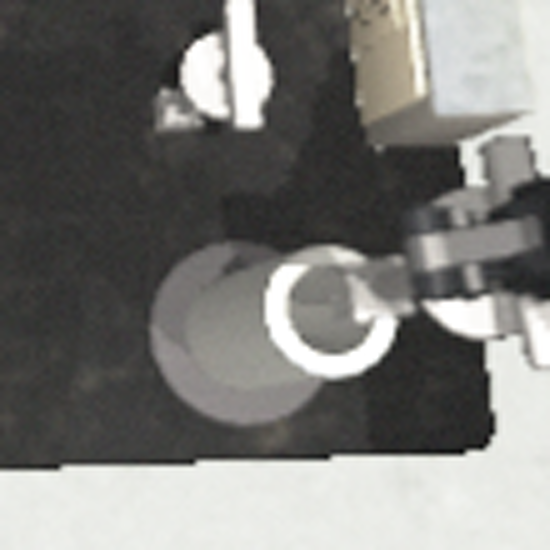

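drive_tool --increments "255 277 -18 -148 14.5; 255 277 -18 -148 14.5; 255 277 -18 -148 14.5; 255 277 -18 -148 14.5; 255 277 -18 -148 14.5"

```text
time: 4.05
eef_pos: [0.5038, 0.1166, 0.4846]
orientation: [-0.535, 0.536, 0.46, -0.463]
wrist_force: [1.2, 0.3, -2.9]
finger_gap: 0.0135
```

```bash
python3 -c "
from h import *
print(onz('top',(416.2,262.4),.134))
plan([.549,.225,.34],81.5)
"
```

```text
[ 0.42575196 -0.06643454  0.134     ]
t 4.05 grasp [0.5035 0.116  0.3296] jaw 81.4 tilt [-0.003 -0.004 -1.   ] q [-0.19  0.34 -0.11  1.67  0.04  1.14  1.11]
F [ 1.2  0.3 -2.9] T [-0.07 -0.07 -0.01] gap 0.0135
>> dxyz [114.5 -10.9 -28.8] spin -0.1
```

Stand centre ≈ (0.426, −0.067).

drive_tool --increments "255 114 -11 -29 0; 255 114 -11 -29 0; 255 114 -11 -29 0; 255 114 -11 -29 0; 255 114 -11 -29 0"

```text
time: 4.47
eef_pos: [0.5492, 0.2278, 0.4914]
orientation: [0.535, -0.534, -0.459, 0.466]
wrist_force: [-0.1, -1.4, -2.9]
finger_gap: 0.0133
```

```bash
python3 -c "
from h import *
plan([.549,.225,.32],81.5)
for n in ('top','side'):
  im=bot.capture(n)[:,:,::-1]; cv2.imwrite(f'pics/{n}3.png',im)
im=cv2.imread('pics/side3.png');crop(im,230,80,350,250,3.4,'s3.png')
im=cv2.imread('pics/top3.png');crop(im,220,110,330,240,4.4,'t3.png')
"
```

```text
t 4.47 grasp [0.5479 0.2269 0.3364] jaw 81.7 tilt [-0.008 -0.005 -1.   ] q [-0.35  0.46 -0.13  1.45  0.06  1.24  0.94]
F [-0.1 -1.4 -2.9] T [-0.12  0.    0.02] gap 0.0133
>> dxyz [-1.6 16.4 -1.5] spin 0.2
```

View pics/s3.png

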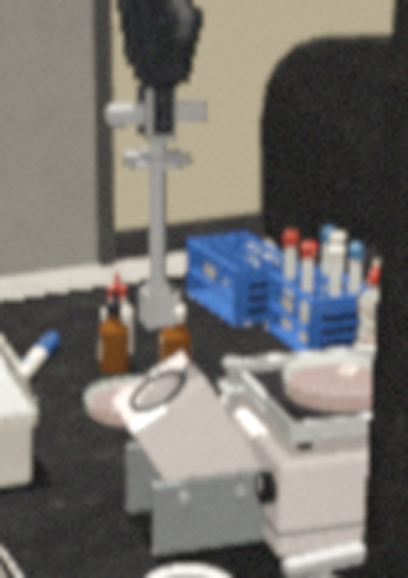

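View pics/t3.png

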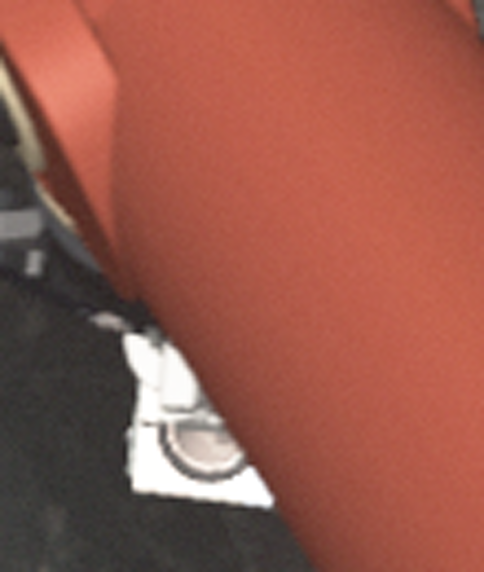

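```bash
cat >> h.py <<'E'
s0=np.radians(-8.5);SX=np.array([np.cos(s0),np.sin(s0),0]);SY=np.array([-np.sin(s0),np.cos(s0),0])
M=np.array([.549,.225,.126])
def G(x,z,y=0): return M+SX*x/1e3+SY*y/1e3+np.array([0,0,z/1e3])
def where():
    s,R=pose();c=s["eef_pos"]+.155*R[:,1]-M;print("shaker mm",np.round([c@SX*1e3,c@SY*1e3,c[2]*1e3],1))
E
python3 -c "
from h import *
plan(G(3,165),81.5);where()
print(proj('side',[[.548,.227,.1815],G(3,0)]))
"
```

```text
t 4.57 grasp [0.5485 0.2229 0.3377] jaw 81.4 tilt [-0.007 -0.007 -1.   ] q [-0.35  0.46 -0.13  1.45  0.06  1.24  0.94]
F [ 0.9 -1.4 -1.7] T [-0.04 -0.01  0.02] gap 0.0137
>> dxyz [ 2.6 46.6 -3.5] spin -0.1
shaker mm [-2.000e-01 -2.200e+00  2.117e+02]
[[276.38008081 173.72426111]
 [278.19755323 194.15628378]]
```

drive_tool --increments "255 2.5 25 -3 0; 255 2.5 45 -3 0; 255 2.5 55 -3 0; 255 2.5 55 -3 0"

```text
time: 4.9
eef_pos: [0.5518, 0.2234, 0.4346]
orientation: [-0.537, 0.537, 0.454, -0.466]
wrist_force: [-0.6, 0.8, -1.5]
finger_gap: 0.0135
```

```bash
python3 -c "
from h import *
plan(G(3,141),81.5);where()
"
```

```text
t 4.9 grasp [0.5498 0.2217 0.2796] jaw 81.2 tilt [-0.013 -0.011 -1.   ] q [-0.35  0.51 -0.12  1.54  0.07  1.12  0.93]
F [-0.6  0.8 -1.5] T [-0.02  0.03  0.  ] gap 0.0135
>> dxyz [ 3.4 12.5 -1.8] spin -0.3
shaker mm [  1.3  -3.2 153.6]
```

drive_tool --increments "255 3.5 6 -2 0; 255 3.5 12 -2 0; 255 3.5 13 -2 0; 255 3.5 13 -2 0"

```text
time: 5.23
eef_pos: [0.5542, 0.2264, 0.4214]
orientation: [-0.537, 0.537, 0.454, -0.467]
wrist_force: [-0.3, 0.7, -1.5]
finger_gap: 0.0133
```

```bash
python3 -c "
from h import *
plan(G(-26,136),81.5);where()
im=bot.capture('side')[:,:,::-1];crop(im,230,80,350,250,3.4,'s4.png')
"
```

```text
t 5.23 grasp [0.5522 0.2246 0.2665] jaw 81.2 tilt [-0.013 -0.012 -1.   ] q [-0.35  0.52 -0.12  1.55  0.07  1.09  0.93]
F [-0.3  0.7 -1.5] T [ 0.02 -0.02  0.01] gap 0.0133
>> dxyz [-0.1  4.8 29.1] spin -0.3
shaker mm [  3.2   0.  140.5]
```

View pics/s4.png

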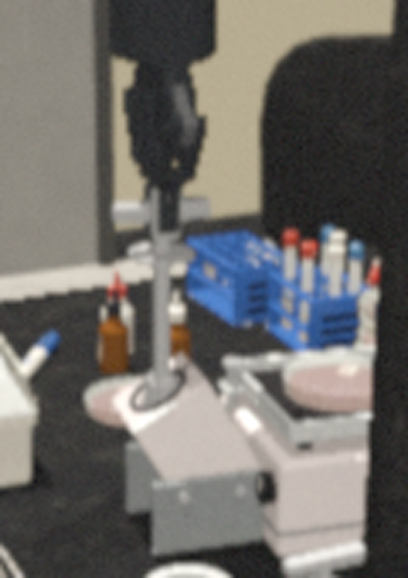

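drive_tool --increments "255 0 1 8 0; 255 0 2 16 0; 255 0 3 23 0; 255 0 5 29 0; 255 0 5 29 0"

```text
time: 5.7
eef_pos: [0.5243, 0.2317, 0.418]
orientation: [-0.536, 0.536, 0.456, -0.466]
wrist_force: [1.4, 0.4, 1.1]
finger_gap: 0.0134
```

```bash
python3 -c "
from h import *
plan(G(-48,124),81.5);where()
im=bot.capture('side')[:,:,::-1];crop(im,230,80,350,250,3.4,'s5.png')
"
```

```text
t 5.7 grasp [0.5225 0.2302 0.263 ] jaw 81.4 tilt [-0.011 -0.01  -1.   ] q [-0.37  0.49 -0.13  1.63  0.07  1.05  0.9 ]
F [1.4 0.4 1.1] T [ 0.12 -0.72  0.06] gap 0.0134
>> dxyz [-1.1 13.3 20.9] spin -0.1
shaker mm [-27.    1.2 137. ]
```

View pics/s5.png

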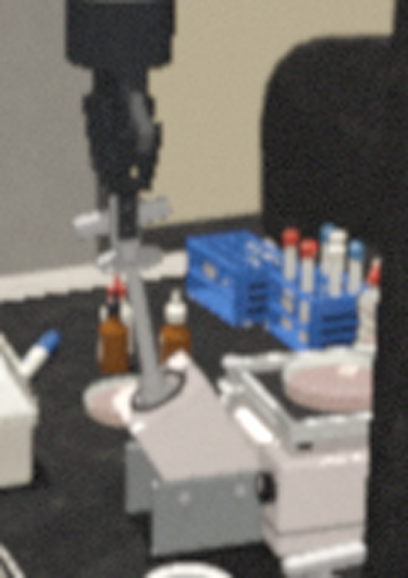

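The key pivots in the grip as hoped. Continue.

drive_tool --increments "255 -1 3 6 0; 255 -1 6 11 0; 255 -1 10 16 0; 255 -1 13 21 0; 255 -1 13 21 0"

```text
time: 6.17
eef_pos: [0.5024, 0.234, 0.4041]
orientation: [0.536, -0.536, -0.455, 0.467]
wrist_force: [1.5, 1.3, -0.5]
finger_gap: 0.0137
```

```bash
python3 -c "
from h import *
plan(G(-65,112.5),81.5);where()
"
```

```text
t 6.17 grasp [0.5003 0.2323 0.2491] jaw 81.4 tilt [-0.014 -0.011 -1.   ] q [-0.39  0.47 -0.13  1.7   0.07  0.99  0.87]
F [ 1.5  1.3 -0.5] T [ 0.21 -0.72  0.02] gap 0.0137
>> dxyz [ 0.1 10.8 15.6] spin -0.1
shaker mm [-49.3   0.  123.1]
```

drive_tool --increments "255 0 3 4 0; 255 0 5 8 0; 255 0 8 12 0; 255 0 11 17 0; 255 0 11 17 0"

```text
time: 6.58
eef_pos: [0.4842, 0.2367, 0.3924]
orientation: [0.536, -0.535, -0.455, 0.468]
wrist_force: [1.5, 1.1, -1.0]
finger_gap: 0.0132
```

```bash
python3 -c "
from h import *
plan(G(-65,112.5),81.5);where()
im=bot.capture('side')[:,:,::-1];crop(im,230,80,350,250,3.4,'s6.png')
im=bot.capture('top')[:,:,::-1];crop(im,220,130,330,260,4.4,'t6.png')
"
```

```text
t 6.58 grasp [0.4817 0.2349 0.2375] jaw 81.5 tilt [-0.016 -0.011 -1.   ] q [-0.4   0.46 -0.13  1.75  0.08  0.95  0.85]
F [ 1.5  1.1 -1. ] T [ 0.25 -0.68  0.1 ] gap 0.0132
>> dxyz [ 0.1 -1.1 -3. ] spin -0.0
shaker mm [-6.800e+01 -1.000e-01  1.115e+02]
```

View pics/s6.png

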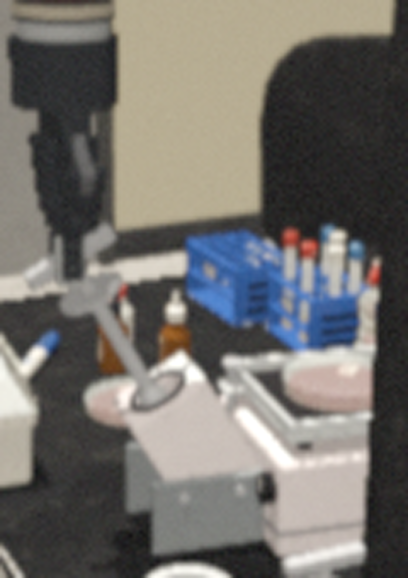

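View pics/t6.png

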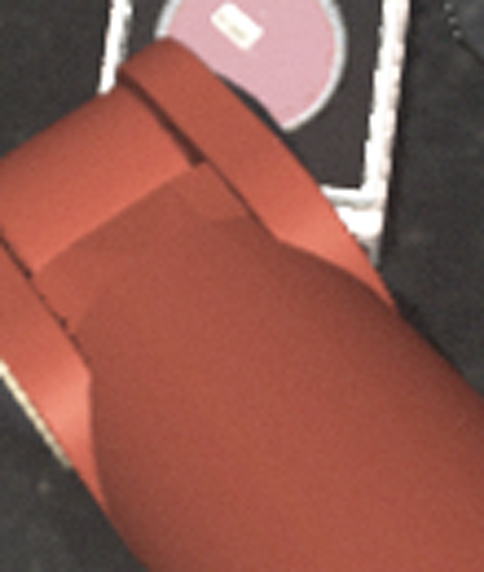

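drive_tool --increments "255 0 10 -5 0; 255 0 20 -11 0; 255 0 30 -17 0; 255 0 38 -23 0; 255 0 38 -23 0"

```text
time: 7.1
eef_pos: [0.5083, 0.2318, 0.3516]
orientation: [0.537, -0.536, -0.453, 0.468]
wrist_force: [3.2, 0.2, -2.7]
finger_gap: 0.0136
```

```bash
python3 -c "
from h import *
plan(G(-37.5,65),81.5);where()
im=bot.capture('side')[:,:,::-1];crop(im,230,80,350,250,3.4,'s7.png')
print((proj('side',[M,M+.08*(G(-500,866)-M)])-[230,80])*3.4)
"
```

```text
t 7.1 grasp [0.5055 0.2298 0.1967] jaw 81.3 tilt [-0.018 -0.013 -1.   ] q [-0.39  0.54 -0.13  1.75  0.09  0.88  0.87]
F [ 3.2  0.2 -2.7] T [ 0.41 -0.9   0.11] gap 0.0136
>> dxyz [ 1.8  5.5 -6.3] spin -0.2
shaker mm [-43.7  -1.7  70.7]
[[160.0969769  388.57248941]
 [107.89748137 306.82735542]]
```

View pics/s7.png

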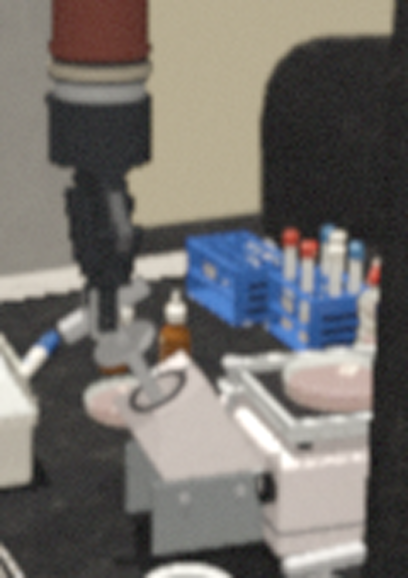

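drive_tool --increments "255 1.5 0 -3 5; 255 1.5 0 -3 11; 255 1.5 0 -3 16; 255 1.5 0 -3 16"

```text
time: 7.48
eef_pos: [0.5116, 0.2357, 0.353]
orientation: [0.596, -0.595, -0.377, 0.387]
wrist_force: [2.9, 4.2, -3.4]
finger_gap: 0.0134
```

```bash
python3 -c "
from h import *
plan(G(-34,59),65.5);where()
"
```

```text
t 7.48 grasp [0.5095 0.2347 0.198 ] jaw 65.4 tilt [-0.013 -0.006 -1.   ] q [-0.44  0.54 -0.05  1.74  0.03  0.88  0.64]
F [ 2.9  4.2 -3.4] T [ 1.48 -1.06  0.36] gap 0.0134
>> dxyz [-1.7 12.9 -7.4] spin -0.1
shaker mm [-40.5   3.8  72. ]
```

drive_tool --increments "255 -1 4 -2 0; 255 -1 8 -5 0; 255 -2 13 -7 0; 255 -2 13 -7 0" --newtons 20

```text
time: 7.82
eef_pos: [0.5171, 0.2323, 0.3401]
orientation: [0.596, -0.593, -0.378, 0.386]
wrist_force: [0.5, 4.5, 1.6]
finger_gap: 0.0135
```

```bash
python3 -c "
from h import *
plan(G(-25,43.3),65.5);where()
"
```

```text
t 7.82 grasp [0.5153 0.2318 0.1851] jaw 65.5 tilt [-0.012 -0.003 -1.   ] q [-0.43  0.56 -0.05  1.75  0.03  0.85  0.65]
F [0.5 4.5 1.6] T [ 1.76 -0.82  0.52] gap 0.0135
>> dxyz [ 1.  15.7 -9.6] spin -0.0
shaker mm [-34.3   1.8  59.1]
```

drive_tool --increments "255 0 3 -2 0; 255 0 6 -4 0; 255 0 9 -5 0; 255 0 9 -5 0"

```text
time: 8.15
eef_pos: [0.517, 0.2351, 0.336]
orientation: [0.599, -0.588, -0.379, 0.389]
wrist_force: [-17.1, 6.8, 32.3]
finger_gap: 0.0132
```

```bash
python3 -c "
from h import *
plan(G(-25,43.3),65.5);where()
im=bot.capture('side')[:,:,::-1];crop(im,230,80,350,250,3.4,'s8.png')
"
```

```text
t 8.15 grasp [0.5138 0.2358 0.181 ] jaw 65.8 tilt [-0.021  0.005 -1.   ] q [-0.42  0.57 -0.06  1.74  0.03  0.85  0.66]
F [-17.1   6.8  32.3] T [1.56 3.04 0.13] gap 0.0132
>> dxyz [ -2.1  11.5 -12.8] spin 0.3
shaker mm [-36.4   5.5  55. ]
```

View pics/s8.png

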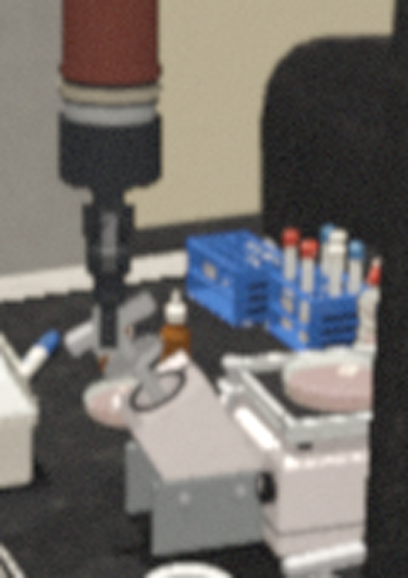

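```bash
python3 -c "
from h import *
plan(G(-38,66),81.5);where()
"
```

```text
t 8.2 grasp [0.5139 0.2358 0.1811] jaw 65.8 tilt [-0.02   0.005 -1.   ] q [-0.42  0.57 -0.06  1.74  0.03  0.85  0.66]
F [-16.6   5.7  33.6] T [1.61 3.09 0.17] gap 0.0133
>> dxyz [ -5.8 -10.8   0.4] spin -15.7
shaker mm [-36.3   5.5  55.1]
```

drive_tool --increments "255 -2 -6 0 0; 255 -4 -11 0 -5; 255 -6 -11 0 -11; 255 -6 -11 0 -15.7; 255 -6 -11 0 -15.7"

```text
time: 8.62
eef_pos: [0.514, 0.2267, 0.3454]
orientation: [0.542, -0.53, -0.454, 0.468]
wrist_force: [0.4, 0.5, -3.3]
finger_gap: 0.0131
```

```bash
python3 -c "
from h import *
plan(G(-34,59),81.5);where()
im=bot.capture('side')[:,:,::-1];crop(im,240,140,310,220,7,'s9.png')
"
```

```text
t 8.62 grasp [0.5098 0.2266 0.1904] jaw 81.4 tilt [-0.027 -0.001 -1.   ] q [-0.36  0.55 -0.14  1.75  0.08  0.87  0.89]
F [ 0.4  0.5 -3.3] T [-0.02 -0.   -0.06] gap 0.0131
>> dxyz [ 4.3  5.3 -5.1] spin -0.1
shaker mm [-39.   -4.2  64.4]
```

View pics/s9.png

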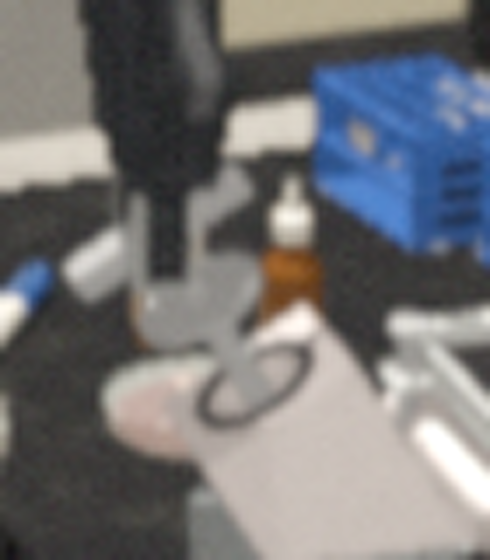

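drive_tool --increments "255 4.3 0 -1 0; 255 4.3 3 -3 0; 255 4.3 5 -5 0; 255 4.3 7 -6.2 0; 255 4.3 9 -7.4 0"

```text
time: 9.08
eef_pos: [0.5205, 0.2319, 0.3376]
orientation: [0.544, -0.529, -0.453, 0.468]
wrist_force: [-8.0, 1.1, 15.1]
finger_gap: 0.0132
```

```bash
python3 -c "
from h import *
plan(G(-31,53.7),81.5);where()
"
```

```text
t 9.08 grasp [0.5158 0.2322 0.1827] jaw 81.3 tilt [-0.03   0.002 -1.   ] q [-0.37  0.57 -0.14  1.73  0.08  0.87  0.89]
F [-8.   1.1 15.1] T [0.44 1.62 0.04] gap 0.0132
>> dxyz [-2.2  2.9 -3. ] spin -0.2
shaker mm [-33.9   2.3  56.7]
```

```bash
python3 -c "
from h import *
im=bot.capture('side')[:,:,::-1].copy()
x0,y0,k=250,150,11
c=cv2.resize(im[y0:y0+54,x0:x0+60],None,fx=k,fy=k,interpolation=cv2.INTER_CUBIC)
s,R=pose();g=s['eef_pos']+.155*R[:,1]
Z=np.array([0,0,1.])
for th,col in((25,(255,0,0)),(30,(0,255,0)),(35,(0,0,255))):
  t=np.radians(th);a=-np.sin(t)*SX+np.cos(t)*Z;u=np.cos(t)*SX+np.sin(t)*Z
  p=[g+.036*u,g-.036*u,g-.0325*a,g-.09*a]
  q=((proj('side',p)-[x0,y0]+.5)*k).astype(int)
  for v in q[:2]: cv2.circle(c,tuple(map(int,v)),4,col,-1)
  cv2.line(c,tuple(map(int,q[2])),tuple(map(int,q[3])),col,1)
cv2.imwrite('pics/s10.png',c)
"
```

```text
(no output)
```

View pics/s10.png

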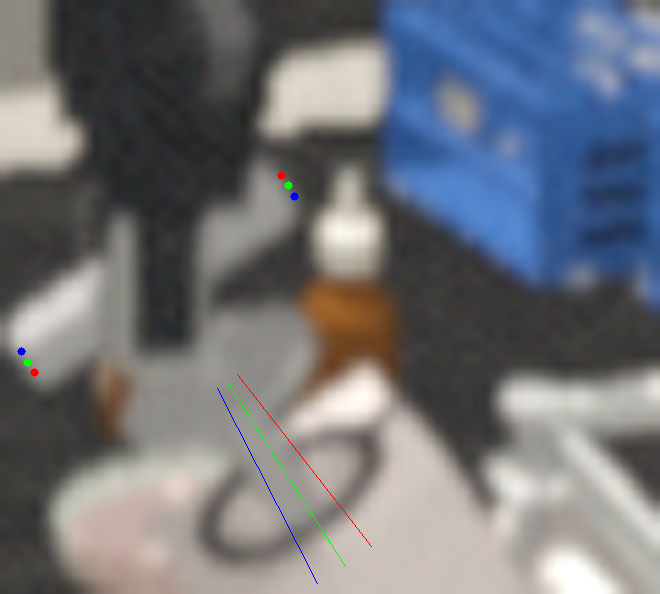

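drive_tool --increments "255 0 -2 1 0; 255 -3 -2 1 0; 255 -5 0 0 0; 255 -5 2 -1.5 0; 255 -5 4 -2.5 0"

```text
time: 9.55
eef_pos: [0.5227, 0.2264, 0.3334]
orientation: [0.544, -0.529, -0.453, 0.467]
wrist_force: [-2.1, 0.2, 4.7]
finger_gap: 0.0134
```

```bash
python3 -c "
from h import *
plan(G(-31,53.7),81.5);where()
"
```

```text
t 9.55 grasp [0.5182 0.2267 0.1785] jaw 81.2 tilt [-0.029  0.002 -1.   ] q [-0.36  0.58 -0.14  1.74  0.08  0.86  0.89]
F [-2.1  0.2  4.7] T [-0.01  0.23 -0.03] gap 0.0134
>> dxyz [ 2.8 -1.2  0.4] spin -0.3
shaker mm [-30.7  -2.9  52.5]
```

drive_tool --increments "255 0 1 -0.5 5; 255 0 2 -1 10; 255 0 3 -2 14; 255 0 4 -2.5 14; 255 0 4 -2.5 14"

```text
time: 9.97
eef_pos: [0.5255, 0.2305, 0.3302]
orientation: [0.596, -0.58, -0.388, 0.397]
wrist_force: [0.6, 5.9, -0.3]
finger_gap: 0.0134
```

```bash
python3 -c "
from h import *
plan(G(-25,43.3,-2.5),67.5);where()
"
```

```text
t 9.97 grasp [0.5219 0.2323 0.1753] jaw 67.5 tilt [-0.023  0.012 -1.   ] q [-0.4   0.58 -0.07  1.73  0.02  0.84  0.7 ]
F [ 0.6  5.9 -0.3] T [ 2.05 -0.28  0.49] gap 0.0134
>> dxyz [-4.8  5.9 -4.3] spin 0.0
shaker mm [-27.9   3.2  49.3]
```

drive_tool --increments "255 -1 2 -1.5 0; 255 -2 4 -3 0; 255 -3 6 -4 0; 255 -3 7 -4.5 0"

```text
time: 10.3
eef_pos: [0.5283, 0.2282, 0.3238]
orientation: [0.597, -0.578, -0.39, 0.397]
wrist_force: [-3.5, 6.3, 8.5]
finger_gap: 0.0134
```

```bash
python3 -c "
from h import *
plan(G(-25,43.3,-2.5),67.5);where()
im=bot.capture('side')[:,:,::-1];crop(im,240,140,310,220,7,'s11.png')
"
```

```text
t 10.3 grasp [0.5249 0.2308 0.1688] jaw 67.6 tilt [-0.022  0.017 -1.   ] q [-0.39  0.59 -0.07  1.74  0.02  0.83  0.71]
F [-3.5  6.3  8.5] T [2.18 0.44 0.45] gap 0.0134
>> dxyz [-4.6 -0.5 -0.8] spin 0.1
shaker mm [-24.7   2.2  42.8]
```

View pics/s11.png

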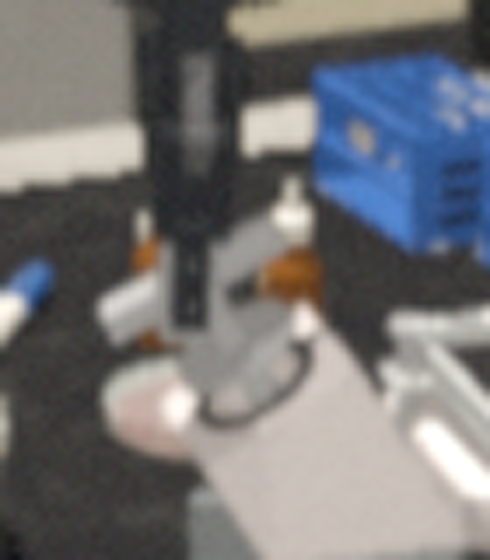

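drive_tool --increments "195 0 0 0 0; 195 -2 -1 0 0; 195 -4 -1 0 0; 195 -4 -1 0 0; 195 -4 -1 0 0"

```text
time: 10.77
eef_pos: [0.527, 0.2232, 0.3245]
orientation: [0.597, -0.579, -0.389, 0.397]
wrist_force: [0.5, -0.1, 0.2]
finger_gap: 0.0204
```

```bash
python3 -c "
from h import *
plan(G(-25,43.3,-2),40);where()
im=bot.capture('side')[:,:,::-1];crop(im,240,140,310,220,7,'s12.png')
im=bot.capture('top')[:,:,::-1];crop(im,220,130,330,260,4.4,'t12.png')
"
```

```text
t 10.77 grasp [0.5236 0.2255 0.1696] jaw 67.5 tilt [-0.022  0.015 -1.   ] q [-0.39  0.59 -0.07  1.74  0.02  0.82  0.72]
F [ 0.5 -0.1  0.2] T [ 0.02 -0.07 -0.01] gap 0.0204
>> dxyz [1.2 0.3 0.1] spin 27.5
shaker mm [-25.2  -3.2  43.6]
```

View pics/s12.png

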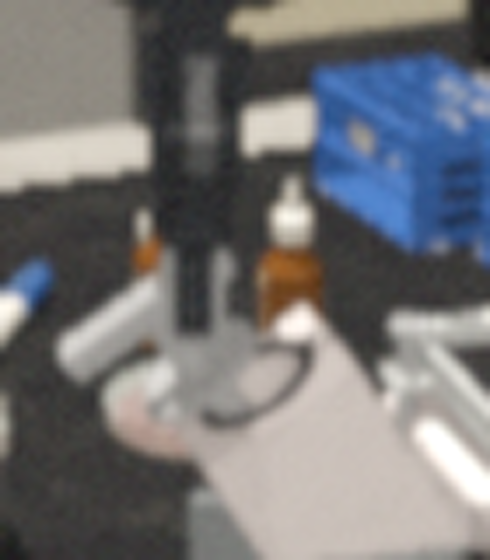

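View pics/t12.png

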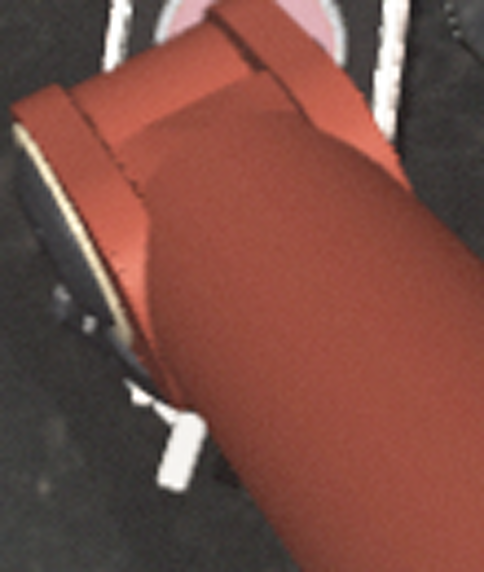

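drive_tool --increments "195 0.5 0 0 7; 195 0.7 0 0 14; 195 1 0 0 21; 195 1 0 0 28; 195 1 0 0 28"

```text
time: 11.28
eef_pos: [0.5271, 0.2251, 0.3245]
orientation: [0.673, -0.658, -0.233, 0.245]
wrist_force: [0.7, -0.9, -0.7]
finger_gap: 0.02
```

```bash
python3 -c "
from h import *
plan(G(-25,43.3,-2),12);where()
"
```

```text
t 11.28 grasp [0.5236 0.2275 0.1695] jaw 39.5 tilt [-0.022  0.015 -1.   ] q [-0.48  0.59  0.07  1.75 -0.08  0.83  0.32]
F [ 0.7 -0.9 -0.7] T [ 0.   -0.05  0.02] gap 0.02
>> dxyz [-0.2  0.2 -0.8] spin 27.5
shaker mm [-25.4  -1.3  43.5]
```

drive_tool --increments "195 0 0 0 7; 195 0 0 0 14; 195 0 0 0 21; 195 0 0 0 28; 195 0 0 0 28"

```text
time: 11.7
eef_pos: [0.5267, 0.2255, 0.3241]
orientation: [0.709, -0.698, -0.064, 0.079]
wrist_force: [0.4, -0.5, -0.4]
finger_gap: 0.0201
```

```bash
python3 -c "
from h import *
plan(G(-25,43.3,-2),-5);where()
im=bot.capture('side')[:,:,::-1];crop(im,240,140,310,220,7,'s13.png')
im=bot.capture('top')[:,:,::-1];crop(im,220,130,330,260,4.4,'t13.png')
"
```

```text
t 11.7 grasp [0.523  0.2278 0.1691] jaw 11.6 tilt [-0.024  0.014 -1.   ] q [-0.57  0.6   0.21  1.75 -0.19  0.83 -0.06]
F [ 0.4 -0.5 -0.4] T [0.02 0.09 0.06] gap 0.0201
>> dxyz [ 0.7 -0.2 -1.2] spin 16.6
shaker mm [-26.1  -1.1  43.1]
```

View pics/s13.png

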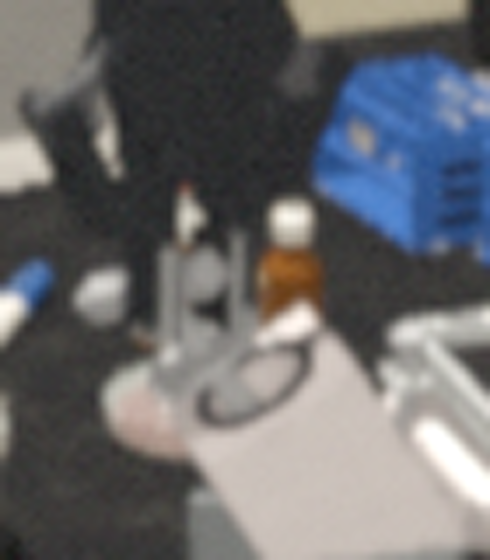

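View pics/t13.png

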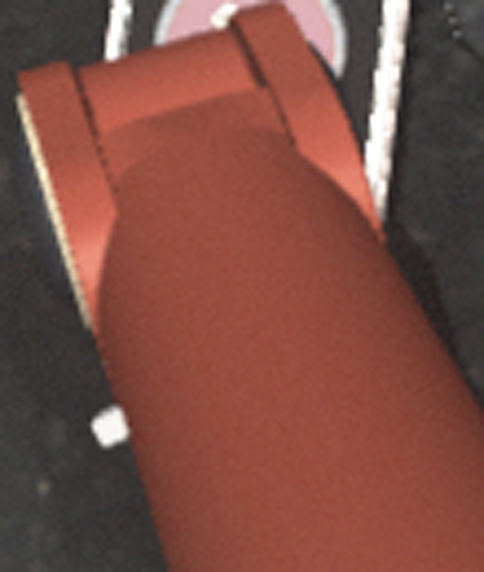

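drive_tool --increments "195 0 0 0 6; 195 0 0 0 11; 195 0 0 0 16; 195 0 0 0 20; 195 0 0 0 20"

```text
time: 12.22
eef_pos: [0.5263, 0.2257, 0.3238]
orientation: [0.71, -0.701, 0.059, -0.04]
wrist_force: [-1.4, 0.7, -0.6]
finger_gap: 0.02
```

```bash
python3 -c "
from h import *
plan(G(-25,43.3,-2),-16);where()
im=bot.capture('side')[:,:,::-1];crop(im,240,140,310,220,7,'s14.png')
im=bot.capture('top')[:,:,::-1];crop(im,220,130,330,260,4.4,'t14.png')
"
```

```text
t 12.22 grasp [0.5224 0.228  0.1689] jaw -8.0 tilt [-0.025  0.015 -1.   ] q [-0.63  0.6   0.31  1.75 -0.26  0.84 -0.34]
F [-1.4  0.7 -0.6] T [0.22 0.31 0.16] gap 0.02
>> dxyz [ 1.7 -0.4 -1. ] spin 8.0
shaker mm [-26.8  -1.   42.9]
```

View pics/s14.png

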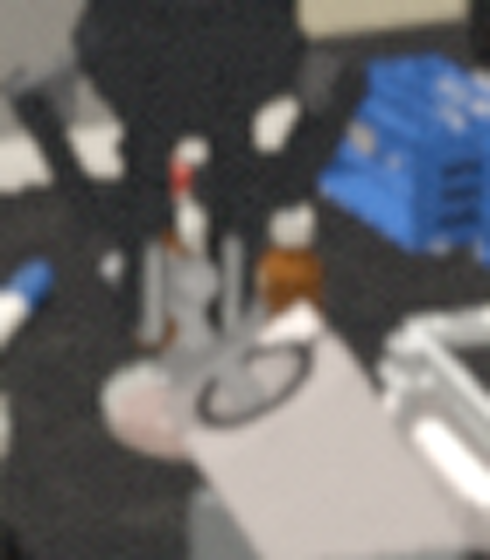

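View pics/t14.png

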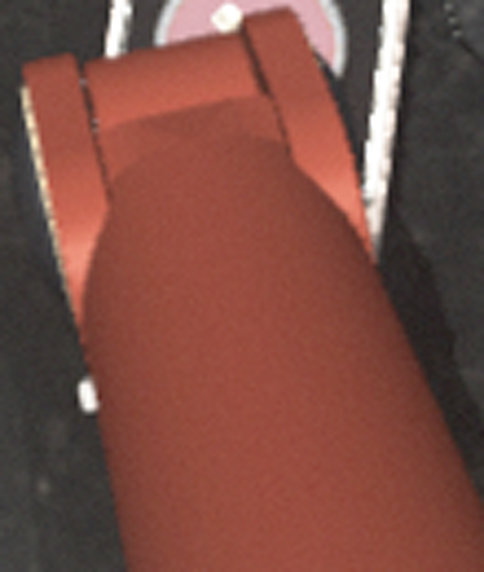

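drive_tool --increments "195 0 0 0 4; 195 0 0 0 8; 195 0 0 0 11; 195 0 0 0 11"

```text
time: 12.65
eef_pos: [0.526, 0.2259, 0.3238]
orientation: [0.701, -0.694, 0.125, -0.105]
wrist_force: [-2.2, 0.6, 0.5]
finger_gap: 0.0206
```

```bash
python3 -c "
from h import *
plan(G(-25,43.3,-2),-16);where()
"
```

```text
t 12.65 grasp [0.522  0.2283 0.1689] jaw -18.8 tilt [-0.026  0.015 -1.   ] q [-0.66  0.61  0.36  1.75 -0.3   0.85 -0.48]
F [-2.2  0.6  0.5] T [0.34 0.47 0.22] gap 0.0206
>> dxyz [ 2.4 -0.5 -0.8] spin -2.8
shaker mm [-27.2  -0.8  42.9]
```

drive_tool --increments "195 0 0 0 4; 195 0 0 0 8; 195 0 0 0 11; 195 0 0 0 11"

```text
time: 12.98
eef_pos: [0.5251, 0.2264, 0.3235]
orientation: [0.686, -0.681, 0.191, -0.168]
wrist_force: [-4.1, 0.3, 1.9]
finger_gap: 0.0199
```

```bash
python3 -c "
from h import *
plan(G(-25,43.3,-2),-16);where()
im=bot.capture('side')[:,:,::-1];crop(im,240,140,310,220,7,'s15.png')
im=bot.capture('top')[:,:,::-1];crop(im,220,130,330,260,4.4,'t15.png')
"
```

```text
t 12.98 grasp [0.5206 0.2287 0.1686] jaw -29.5 tilt [-0.03   0.015 -0.999] q [-0.7   0.62  0.41  1.75 -0.34  0.86 -0.63]
F [-4.1  0.3  1.9] T [0.41 0.78 0.62] gap 0.0199
>> dxyz [ 3.9 -0.8 -0. ] spin -13.5
shaker mm [-28.7  -0.6  42.6]
```

View pics/s15.png

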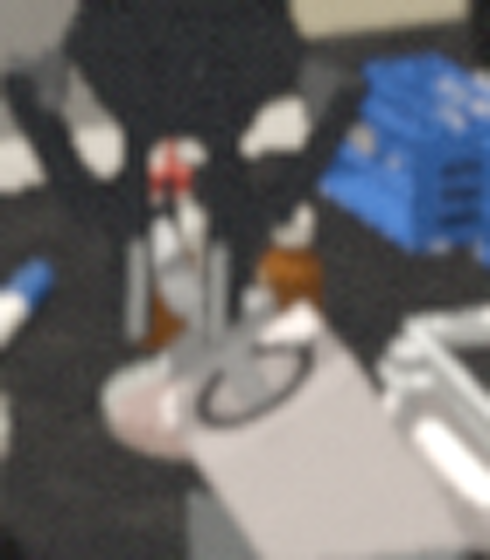

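View pics/t15.png

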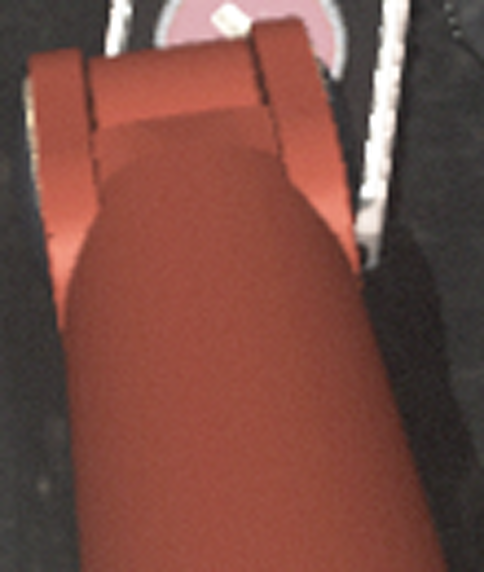

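drive_tool --increments "195 0 0 0 3; 195 0 0 0 5; 195 0 0 0 7; 195 0 0 0 7"

```text
time: 13.42
eef_pos: [0.5248, 0.2268, 0.3232]
orientation: [0.674, -0.67, 0.232, -0.208]
wrist_force: [-2.8, 1.3, -0.0]
finger_gap: 0.0203
```

```bash
python3 -c "
from h import *
plan(G(-25,43.3,-2),-16);where()
"
```

```text
t 13.42 grasp [0.52   0.2291 0.1683] jaw -36.2 tilt [-0.031  0.015 -0.999] q [-0.72  0.62  0.45  1.76 -0.37  0.87 -0.73]
F [-2.8  1.3 -0. ] T [0.54 0.62 0.78] gap 0.0203
>> dxyz [ 4.6 -1.1  0.4] spin -20.2
shaker mm [-29.3  -0.2  42.3]
```

drive_tool --increments "195 2 0 0 -6; 190 4 0 0 -13; 185 4 0 0 -20; 160 4 0 0 -27; 120 4 0 0 -34"

```text
time: 13.83
eef_pos: [0.5288, 0.2232, 0.3241]
orientation: [0.712, -0.702, 0.022, -0.002]
wrist_force: [-5.3, -0.0, 10.0]
finger_gap: 0.0427
```

drive_tool --increments "60 0 0 0 0; 60 0 -5 0 0; 60 0 -25 0 0; 60 0 -60 0 0; 60 0 -100 0 0"

```text
time: 14.25
eef_pos: [0.5323, 0.2208, 0.4242]
orientation: [0.711, -0.702, 0.023, -0.003]
wrist_force: [1.4, -0.4, -1.2]
finger_gap: 0.0656
```

```bash
python3 -c "
from h import *
plan(G(-25,43.3,-2),4);where()
im=bot.capture('side')[:,:,::-1];crop(im,240,140,310,220,7,'s16.png')
im=bot.capture('top')[:,:,::-1];crop(im,220,130,330,260,4.4,'t16.png')
"
```

```text
t 14.25 grasp [0.5278 0.2229 0.2692] jaw -2.1 tilt [-0.029  0.013 -0.999] q [-0.62  0.5   0.31  1.62 -0.19  1.08 -0.29]
F [ 1.4 -0.4 -1.2] T [ 0.05 -0.09 -0.02] gap 0.0656
>> dxyz [ -1.  100.    2.5] spin -6.1
shaker mm [-20.7  -5.2 143.2]
```

View pics/s16.png

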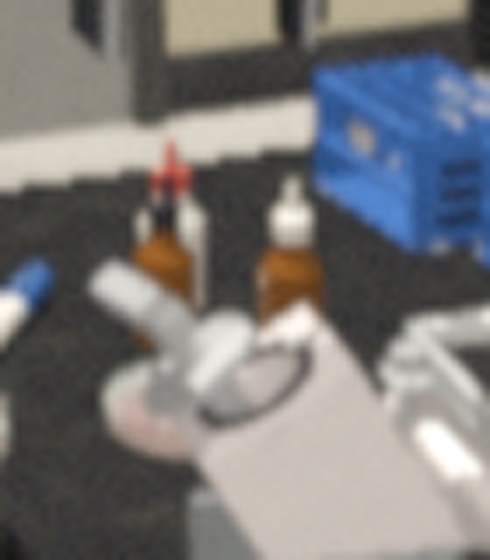

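View pics/t16.png

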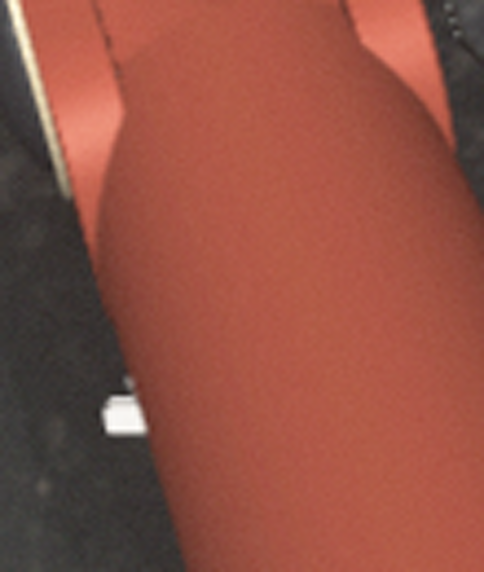

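```bash
cat > ov.py <<'E'
from h import *
def ov(im,name,cam_,x0,y0,w,h,k,phis,dg=(0,0,0),dep=.05):
    c=cv2.resize(im[y0:y0+h,x0:x0+w],None,fx=k,fy=k,interpolation=cv2.INTER_CUBIC)
    Z=np.array([0,0,1.]);a=-.5*SX+.866*Z;U=.866*SX+.5*Z
    g=M+dep*a+np.array(dg)
    for ph,col in zip(phis,((255,0,0),(0,255,0),(0,0,255))):
        t=np.radians(ph);b=-np.cos(t)*U+np.sin(t)*SY   # front end turning cw -> left
        q=((proj(cam_,[g+.036*b,g-.036*b,g-.0325*a])-[x0,y0]+.5)*k).astype(int)
        for v in q: cv2.circle(c,tuple(map(int,v)),4,col,-1)
        cv2.line(c,tuple(map(int,q[0])),tuple(map(int,q[1])),col,1)
    cv2.imwrite('pics/'+name,c)
E
python3 -c "
from ov import *
im=bot.capture('side')[:,:,::-1].copy()
ov(im,'s17.png','side',245,160,60,54,11,(60,75,90),dg=SY*-.002)
"
```

```text
(no output)
```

View pics/s17.png

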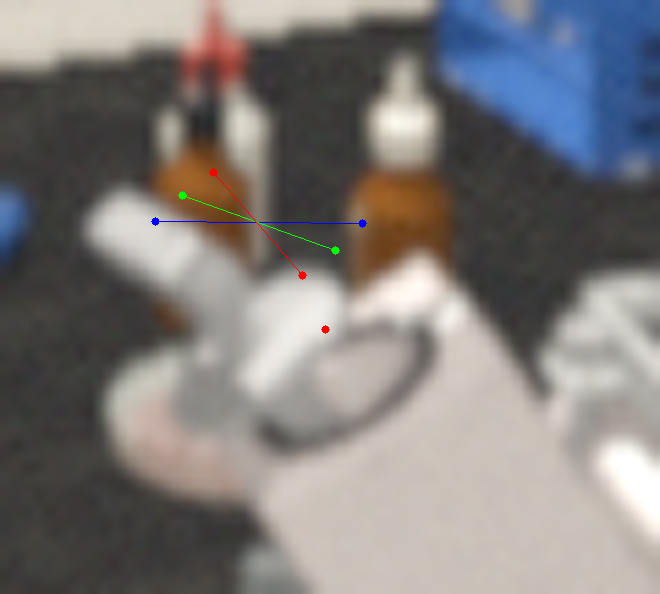

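drive_tool --increments "60 0 -30 -40 0; 60 0 -30 -80 0; 60 0 -30 -120 0; 60 0 -30 -160 0; 60 0 -30 -200 0"

```text
time: 14.82
eef_pos: [0.5269, 0.0208, 0.4548]
orientation: [0.713, -0.701, 0.019, -0.008]
wrist_force: [0.4, -0.1, -0.8]
finger_gap: 0.0651
```

```bash
python3 -c "
from ov import *
plan(G(-25,43.3,-2),4);where()
im=bot.capture('top')[:,:,::-1].copy();cv2.imwrite('pics/top18.png',im);crop(im,230,150,310,240,7,'t18.png')
im=bot.capture('side')[:,:,::-1].copy();cv2.imwrite('pics/side18.png',im);crop(im,245,150,305,215,9,'s18.png')
"
```

```text
t 14.82 grasp [0.5246 0.0235 0.2998] jaw -2.1 tilt [-0.015  0.018 -1.   ] q [-0.33  0.39  0.36  1.71 -0.17  1.09  0.06]
F [ 0.4 -0.1 -0.8] T [-0.01 -0.07  0.02] gap 0.0651
>> dxyz [ -6.2 134.1 200.8] spin -6.1
shaker mm [   5.6 -202.9  173.8]
```

View pics/t18.png

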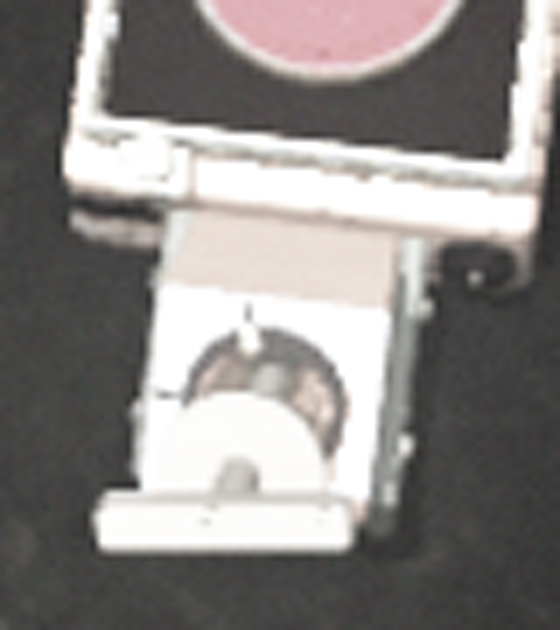

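View pics/s18.png

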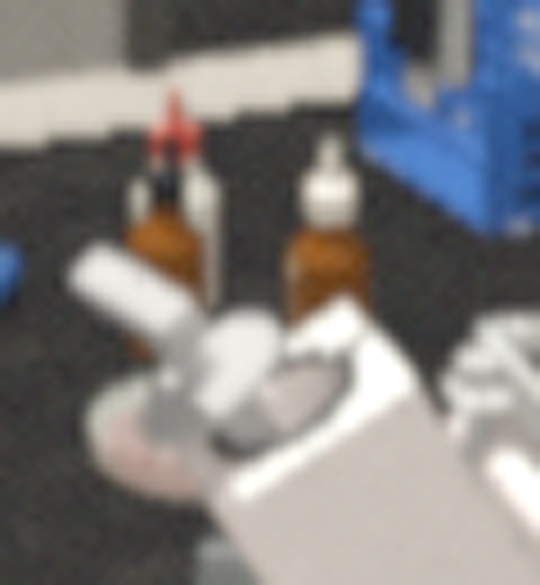

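```bash
python3 -c "
from h import *
X,r=tri((255.0,180.2),(244.8,224.6));print(X,r)
c=X-M;print('shaker',c@SX*1e3,c@SY*1e3,c[2]*1e3)
Y2=onz('top',(280.2,224.4),X[2]);print(Y2,np.linalg.norm(Y2-X));c=(X+Y2)/2-M;print('ctr',(X+Y2)/2,c@SX*1e3,c@SY*1e3,c[2]*1e3);d=X-Y2;print(np.degrees(np.arctan2(d[1],d[0])))
Z=np.array([0,0,1.]);a=-.5*SX+.866*Z;U=.866*SX+.5*Z
for nm,p,h in(('tooth',(249,337),.0015),('tooth in',(252,345),.0015),('rib2',(249,311),0),('rib1',(165,394),0)):
  for dy in(0,-.002):
    o,d=ray('top',(230+p[0]/7,150+p[1]/7));P0=M+SY*dy+h*a;k=(P0-o)@a/(d@a);r=o+d*k-M-SY*dy;print(nm,dy,np.degrees(np.arctan2(r@U,r@SY)))
"
```

```text
[0.50906452 0.27045201 0.1562279 ] [array([ 0.60954635, -0.09996439]), array([-0.25012791,  0.77554718])]
shaker -46.21505638197322 39.04991628032332 30.227896555488133
[0.50837381 0.20020486 0.1562279 ] 0.07025054019114117
ctr [0.50871917 0.23532843 0.1562279 ] -41.365024150186514 4.261099303636458 30.227896555488158
89.4366521628708
tooth 0 75.59405333802353
tooth -0.002 70.57187597596209
tooth in 0 77.01101450638537
tooth in -0.002 71.29642277960832
rib2 0 77.77047826757085
rib2 -0.002 73.96247966376046
rib1 0 0.33903584434319595
rib1 -0.002 0.31688409474595536
```

```bash
python3 -c "
from h import *
plan([.509,.2353,.25],None)"
```

```text
t 14.92 grasp [0.5245 0.0209 0.3   ] jaw -2.6 tilt [-0.015  0.018 -1.   ] q [-0.32  0.39  0.36  1.71 -0.17  1.09  0.05]
F [ 0.1  0.2 -0. ] T [-0.05 -0.01 -0.05] gap 0.0658
>> dxyz [-24.4  54.  212.6] spin 0
```

drive_tool --increments "0 0 0 0 -7; 0 0 0 0 -14; 0 -5 0 30 -21; 0 -10 0 70 -28; 0 -15 0 100 -35"

```text
time: 15.33
eef_pos: [0.5163, 0.1219, 0.4564]
orientation: [0.686, -0.671, -0.196, 0.202]
wrist_force: [-0.4, 0.2, -0.1]
finger_gap: 0.0853
```

```bash
python3 -c "
from h import *
plan([.509,.2353,.26],None)"
```

```text
t 15.33 grasp [0.5141 0.1248 0.3014] jaw 32.8 tilt [-0.014  0.019 -1.   ] q [-0.4   0.38  0.19  1.69 -0.1   1.08  0.4 ]
F [-0.4  0.2 -0.1] T [ 0.04 -0.12  0.02] gap 0.0853
>> dxyz [55.5 43.5 94.7] spin 0
```

drive_tool --increments "0 10 8 20 -7; 0 20 16 40 -14; 0 35 25 60 -21; 0 50 35 85 -28; 0 55 43 95 -35"

```text
time: 15.75
eef_pos: [0.5095, 0.238, 0.4141]
orientation: [0.594, -0.575, -0.398, 0.397]
wrist_force: [-0.4, 1.4, 0.9]
finger_gap: 0.0854
```

```bash
python3 -c "
from h import *
plan([.509,.2353,.22],89.4)"
```

```text
t 15.75 grasp [0.5072 0.2415 0.2591] jaw 68.4 tilt [-0.015  0.022 -1.   ] q [-0.47  0.47  0.    1.67 -0.03  1.01  0.74]
F [-0.4  1.4  0.9] T [0.01 0.02 0.  ] gap 0.0854
>> dxyz [-5.7 39.  -4.7] spin -21.0
```

drive_tool --increments "0 -6 10 -5 -7; 0 -6 20 -5 -14; 0 -6 30 -5 -21; 0 -6 39 -5 -21; 0 -6 39 -5 -21"

```text
time: 16.17
eef_pos: [0.5108, 0.2317, 0.3723]
orientation: [0.513, -0.493, -0.497, 0.496]
wrist_force: [-0.0, -0.3, -0.6]
finger_gap: 0.0857
```

```bash
python3 -c "
from h import *
plan([.509,.2353,.147],89.4)
im=bot.capture('side')[:,:,::-1].copy();crop(im,230,120,320,220,6,'s19.png')
im=bot.capture('top')[:,:,::-1].copy();crop(im,220,150,320,250,6,'t19.png')
"
```

```text
t 16.17 grasp [0.5079 0.2349 0.2174] jaw 89.3 tilt [-0.019  0.02  -1.   ] q [-0.4   0.51 -0.09  1.72  0.02  0.91  1.07]
F [-0.  -0.3 -0.6] T [-0.08  0.02 -0.04] gap 0.0857
>> dxyz [-1.  70.4 -2.4] spin -0.1
```

View pics/s19.png

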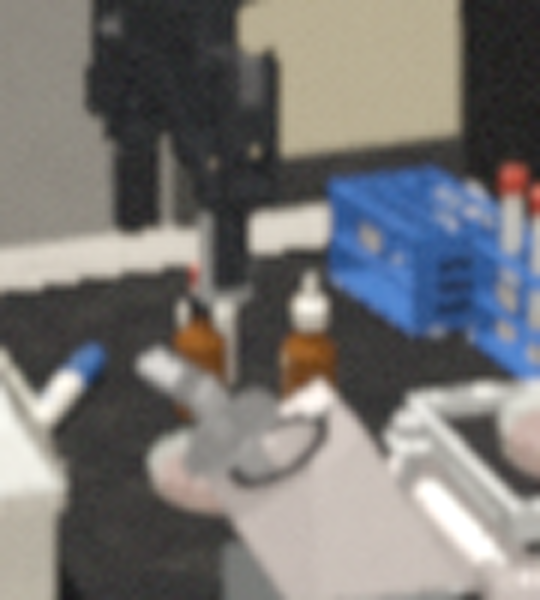

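View pics/t19.png

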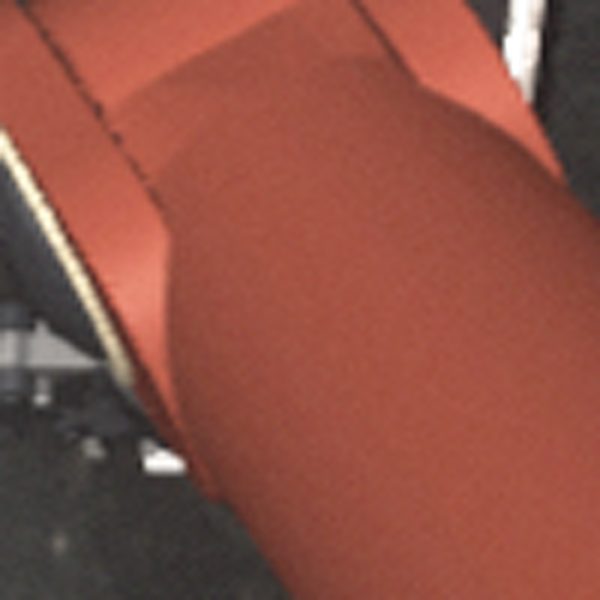

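drive_tool --increments "0 -1 25 -2 0; 0 -1 45 -2 0; 0 -1 60 -2 0; 0 -1 70 -2 0; 0 -1 70 -2 0"

```text
time: 16.68
eef_pos: [0.5119, 0.2324, 0.3029]
orientation: [0.513, -0.494, -0.497, 0.496]
wrist_force: [-0.4, 0.0, 0.8]
finger_gap: 0.0854
```

```bash
python3 -c "
from h import *
plan([.509,.2353,.147],89.4)
im=bot.capture('side')[:,:,::-1].copy();crop(im,235,140,315,220,7,'s20.png')
"
```

```text
t 16.68 grasp [0.5092 0.2356 0.148 ] jaw 89.2 tilt [-0.018  0.02  -1.   ] q [-0.4   0.6  -0.09  1.8   0.03  0.75  1.06]
F [-0.4  0.   0.8] T [ 0.01  0.   -0.02] gap 0.0854
>> dxyz [-0.3  1.   0.1] spin -0.2
```

View pics/s20.png

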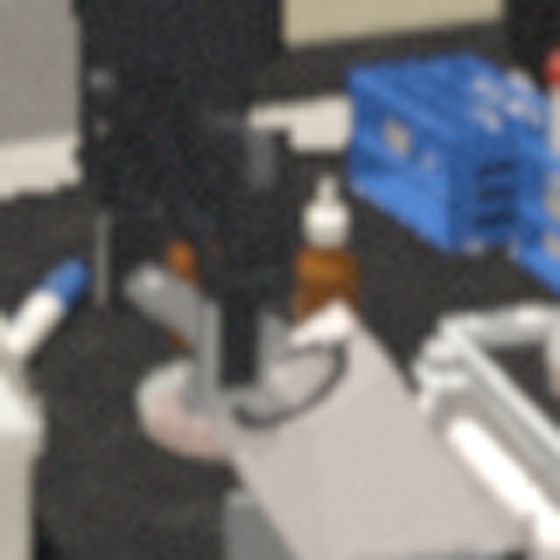

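drive_tool --increments "255 0 0 0 0; 255 0 0 0 0; 255 0 0 0 0; 255 0 0 0 0" --newtons 30

```text
time: 17.07
eef_pos: [0.5127, 0.2328, 0.3056]
orientation: [0.512, -0.494, -0.499, 0.494]
wrist_force: [-0.6, 0.1, 4.8]
finger_gap: 0.0714
```

```bash
python3 -c "
from h import *
plan([.509,.2353,.147],89.4);where()
im=bot.capture('side')[:,:,::-1].copy();crop(im,235,140,315,220,7,'s21.png')
"
```

```text
t 17.07 grasp [0.5106 0.2363 0.1507] jaw 89.2 tilt [-0.013  0.023 -1.   ] q [-0.4   0.6  -0.09  1.79  0.03  0.75  1.06]
F [-0.6  0.1  4.8] T [-0.11  0.2  -0.02] gap 0.0714
>> dxyz [-1.1  3.7  1.5] spin -0.2
shaker mm [-39.6   5.5  24.7]
```

View pics/s21.png

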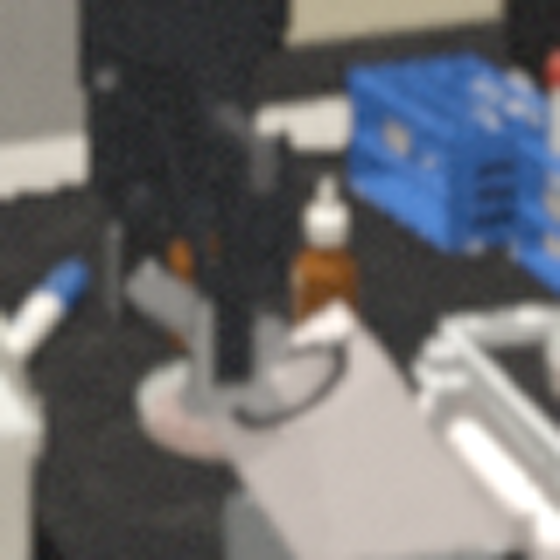

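drive_tool --increments "255 0.5 -7 3 0; 255 1 -14 6 0; 255 1.5 -21 10 0; 255 2 -28 14 0; 255 2 -28 14 0"

```text
time: 17.53
eef_pos: [0.4983, 0.2348, 0.3354]
orientation: [0.512, -0.494, -0.5, 0.494]
wrist_force: [-0.5, -0.0, -2.5]
finger_gap: 0.0712
```

```bash
python3 -c "
from h import *
plan([.509,.2353,.147],89.4);where()
im=bot.capture('side')[:,:,::-1].copy();crop(im,235,130,315,220,6,'s22.png')
"
```

```text
t 17.53 grasp [0.4964 0.2384 0.1804] jaw 89.3 tilt [-0.012  0.024 -1.   ] q [-0.41  0.54 -0.09  1.8   0.03  0.8   1.05]
F [-0.5 -0.  -2.5] T [0.01 0.05 0.03] gap 0.0712
>> dxyz [ -3.8  33.2 -13.1] spin -0.1
shaker mm [-54.    5.5  54.4]
```

View pics/s22.png

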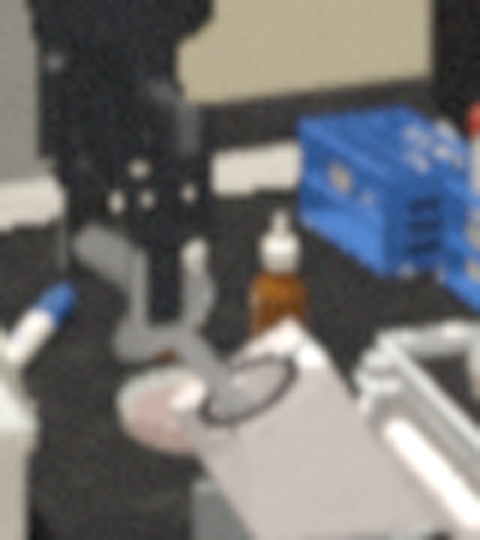

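drive_tool --increments "255 -1 -10 3 0; 255 -2 -20 6 0; 255 -3 -30 8 0; 255 -4 -40 11 0; 255 -4 -47 12 0"

```text
time: 18.0
eef_pos: [0.4866, 0.2303, 0.3834]
orientation: [0.512, -0.494, -0.501, 0.494]
wrist_force: [0.6, 2.7, -3.8]
finger_gap: 0.0713
```

```bash
python3 -c "
from h import *
plan([.509,.2353,.147],89.4);where()
im=bot.capture('side')[:,:,::-1].copy();crop(im,235,110,315,220,5,'s23.png')
"
```

```text
t 18.0 grasp [0.4849 0.2343 0.2285] jaw 89.3 tilt [-0.011  0.026 -1.   ] q [-0.41  0.47 -0.09  1.78  0.02  0.9   1.05]
F [ 0.6  2.7 -3.8] T [0.78 0.15 0.18] gap 0.0713
>> dxyz [ -0.8  81.2 -25. ] spin -0.1
shaker mm [-64.8  -0.3 102.5]
```

View pics/s23.png

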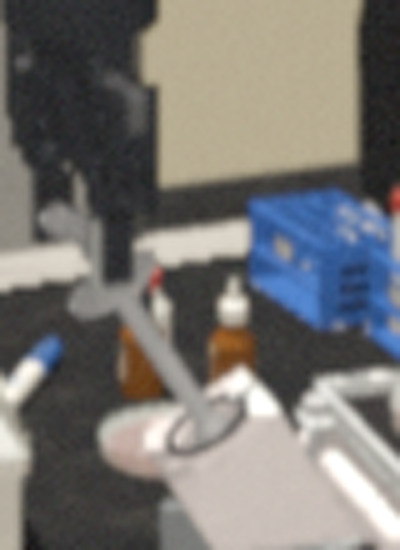

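drive_tool --increments "255 1 0 0 4; 255 1 0 0 8; 255 0 -4 -6 8; 255 -1 -8 -11 8; 255 -2 -12 -16 8"

```text
time: 18.47
eef_pos: [0.5031, 0.2286, 0.3967]
orientation: [0.546, -0.527, -0.465, 0.457]
wrist_force: [0.7, 3.3, -3.9]
finger_gap: 0.0715
```

```bash
python3 -c "
from h import *
plan(G(-26,127),81.5);where()
"
```

```text
t 18.47 grasp [0.5017 0.2329 0.2418] jaw 81.4 tilt [-0.009  0.027 -1.   ] q [-0.42  0.47 -0.05  1.72 -0.    0.95  0.95]
F [ 0.7  3.3 -3.9] T [ 0.98 -0.02  0.14] gap 0.0715
>> dxyz [ -0.5 -11.6 -21.8] spin -0.1
shaker mm [-48.    0.8 115.8]
```

drive_tool --increments "255 2 -3 -6 0; 255 3 -6 -12 0; 255 3 -9 -17 0; 255 3 -12 -22 0; 255 3 -12 -22 0"

```text
time: 18.88
eef_pos: [0.5267, 0.2269, 0.4088]
orientation: [0.546, -0.527, -0.464, 0.457]
wrist_force: [-0.9, 0.3, -1.4]
finger_gap: 0.0711
```

```bash
python3 -c "
from h import *
plan(G(3,132,3),81.5);where()
im=bot.capture('side')[:,:,::-1].copy();crop(im,235,110,315,220,5,'s24.png')
"
```

```text
t 18.88 grasp [0.5254 0.231  0.2539] jaw 81.3 tilt [-0.008  0.027 -1.   ] q [-0.41  0.49 -0.05  1.65 -0.    1.    0.97]
F [-0.9  0.3 -1.4] T [0.12 0.4  0.02] gap 0.0711
>> dxyz [  0.8  -4.5 -27.2] spin -0.2
shaker mm [-24.3   2.4 127.9]
```

View pics/s24.png

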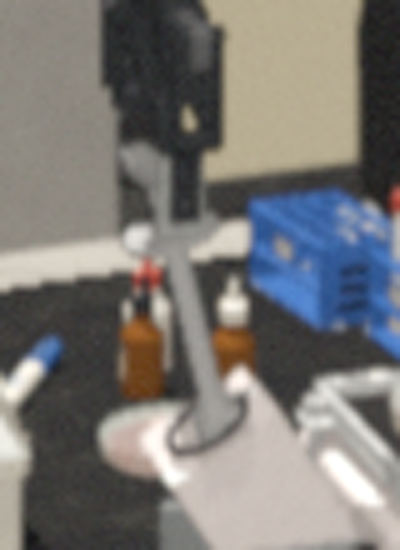

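Tilting upright works the same way. Continue to vertical.

drive_tool --increments "255 1 -1 -7 0; 255 1 -2 -14 0; 255 1 -3 -20 0; 255 1 -4 -27 0; 255 1 -4 -27 0"

```text
time: 19.35
eef_pos: [0.5545, 0.2234, 0.4123]
orientation: [0.546, -0.528, -0.464, 0.456]
wrist_force: [-0.9, 1.8, -2.6]
finger_gap: 0.0715
```

```bash
python3 -c "
from h import *
plan(G(3,132,3),81.5);where()
im=bot.capture('side')[:,:,::-1].copy();crop(im,235,110,315,220,5,'s25.png')
"
```

```text
t 19.35 grasp [0.5533 0.2276 0.2573] jaw 81.2 tilt [-0.008  0.027 -1.   ] q [-0.38  0.52 -0.05  1.57 -0.    1.04  1.  ]
F [-0.9  1.8 -2.6] T [ 0.21  0.36 -0.  ] gap 0.0715
>> dxyz [-0.2 -0.7  0.9] spin -0.3
shaker mm [  3.9   3.2 131.3]
```

View pics/s25.png

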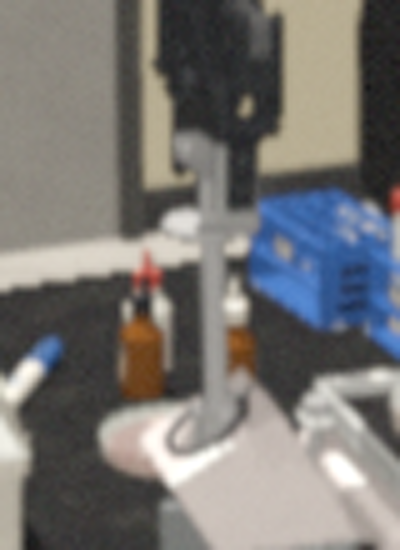

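drive_tool --increments "255 0 -10 0 0; 255 0 -25 0 0; 255 0 -40 0 0; 255 0 -60 0 0; 255 0 -70 0 0"

```text
time: 19.82
eef_pos: [0.555, 0.2215, 0.4856]
orientation: [0.545, -0.529, -0.466, 0.454]
wrist_force: [0.3, 1.7, -1.8]
finger_gap: 0.0709
```

```bash
python3 -c "
from h import *
plan([.426,-.067,.325],89);where()
im=bot.capture('side')[:,:,::-1].copy();crop(im,235,70,335,200,4.5,'s26.png')
"
```

```text
t 19.82 grasp [0.5546 0.2258 0.3307] jaw 81.2 tilt [-0.002  0.028 -1.   ] q [-0.38  0.47 -0.04  1.46 -0.01  1.21  1.  ]
F [ 0.3  1.7 -1.8] T [ 0.01 -0.04  0.  ] gap 0.0709
>> dxyz [-309.    -2.2   82.5] spin -7.8
shaker mm [  5.4   1.6 204.7]
```

View pics/s26.png

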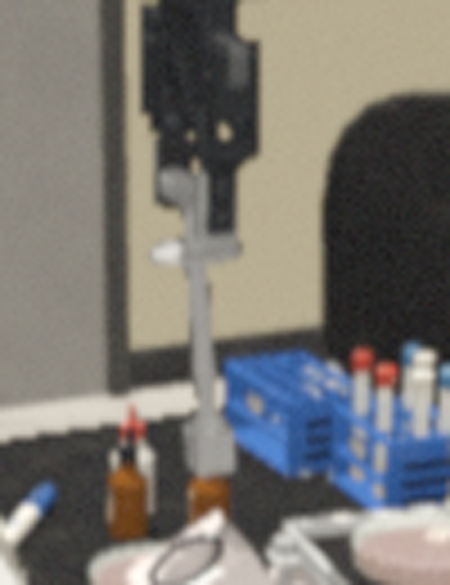

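```bash
python3 -c "
from h import *
t=onz('side',(281.7,173.8),.185);print(t)
s,R=pose();g=s['eef_pos']+.155*R[:,1];print('tip-grasp',t-g)
"
```

```text
[0.55540802 0.21169493 0.185     ]
tip-grasp [ 0.00020524 -0.01439369 -0.14705673]
```

drive_tool --increments "255 -309 -2 82 0; 255 -309 -2 82 0; 255 -309 -2 82 0; 255 -309 -2 82 0; 255 -309 -2 82 0"

```text
time: 20.28
eef_pos: [0.4701, 0.0289, 0.4809]
orientation: [0.544, -0.529, -0.467, 0.453]
wrist_force: [0.8, -1.0, -1.4]
finger_gap: 0.0715
```

```bash
python3 -c "
from h import *
plan([.426,-.067,.325]);where()
im=bot.capture('top')[:,:,::-1].copy();crop(im,230,150,310,240,7,'t27.png')
"
```

```text
t 20.28 grasp [0.4703 0.0333 0.3259] jaw 81.2 tilt [ 0.001  0.029 -1.   ] q [-0.1   0.26 -0.    1.8  -0.03  1.08  1.33]
F [ 0.8 -1.  -1.4] T [-0.13 -0.06 -0.04] gap 0.0715
>> dxyz [-105.9   -2.    28.5] spin 0
shaker mm [ -49.5 -201.2  199.9]
```

View pics/t27.png

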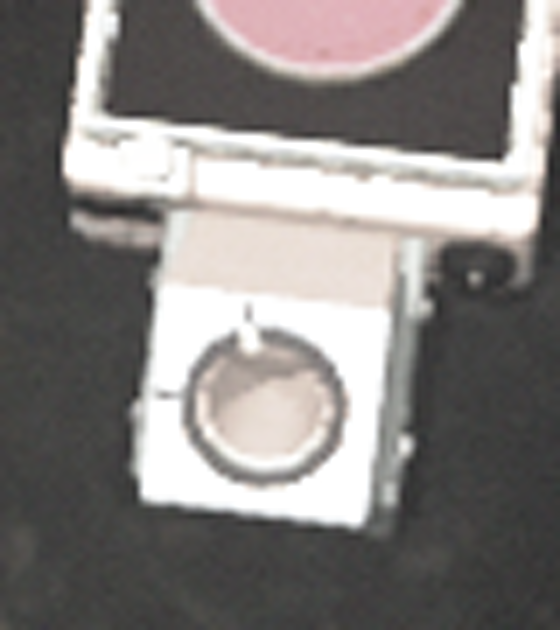

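Run:
```python
from h import *
im=bot.capture('top');g=cv2.cvtColor(im,cv2.COLOR_RGB2GRAY).astype(float)
k=8;x0,y0,x1,y1=248,190,284,226
c=cv2.resize(g[y0:y1,x0:x1],None,fx=k,fy=k,interpolation=cv2.INTER_CUBIC)
cv2.imwrite('pics/t28.png',c)
Z=np.array([0,0,1.]);a=-.5*SX+.866*Z;U=.866*SX+.5*Z
def face(px,h):
    o,d=ray('top',(x0+(px[0]+.5)/k-.5,y0+(px[1]+.5)/k-.5));P0=M+h*a;t=(P0-o)@a/(d@a);r=o+d*t-M;return np.array([r@SY,r@U])*1e3
# polar unwrap on plane h=3mm: sample gray at radius/angle about candidate centre
def pix(yv,uv,h): 
    return proj('top',M+SY*yv/1e3+U*uv/1e3+h*a)[0]
def samp(yv,uv,h):
    p=pix(yv,uv,h).astype(np.float32);return cv2.remap(g.astype(np.float32),p[:1].reshape(1,1),p[1:].reshape(1,1),cv2.INTER_CUBIC)[0,0]
# ring centre from dark-pixel outer edge: ellipse fit to threshold
m=(c<150).astype(np.uint8);m[:, :int(.0)]=0
cs,_=cv2.findContours(m,cv2.RETR_EXTERNAL,cv2.CHAIN_APPROX_NONE)
for q in cs:
    if len(q)>100:
        e=cv2.fitEllipse(q);print(len(q),e,'ctr h3',face(e[0],.003))
```

```text
992 ((158.1988067626953, 148.14990234375), (161.39889526367188, 174.31600952148438), 94.67542266845703) ctr h3 [-0.1836933   0.52016548]
1246 ((298.0021057128906, -38.854248046875), (438.7089538574219, 789.5413818359375), 39.191978454589844) ctr h3 [-30.88919185  53.78222587][ WARN:0@3.089] global loadsave.cpp:1063 imwrite_ Unsupported depth image for selected encoder is fallbacked to CV_8U.
```

View pics/t28.png

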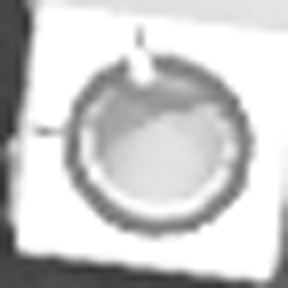

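Run:
```python
from h import *
Z=np.array([0,0,1.]);a=-.5*SX+.866*Z;U=.866*SX+.5*Z
gs=[cv2.cvtColor(bot.capture('top'),cv2.COLOR_RGB2GRAY).astype(np.float32) for _ in range(3)]
g=np.mean(gs,0).astype(np.float32)
g0=cv2.cvtColor(cv2.imread('pics/top0.png'),cv2.COLOR_BGR2GRAY).astype(np.float32)
def prof(g,rr,h,angs,c):
    out=[]
    for t in np.radians(angs):
        p=proj('top',[M+SY*(c[0]+r*np.cos(t))/1e3+U*(c[1]+r*np.sin(t))/1e3+h*a for r in rr]).astype(np.float32)
        out.append(cv2.remap(g,p[:,:1],p[:,1:],cv2.INTER_LINEAR).mean())
    return np.array(out)
A=np.arange(-30,130,1.)
for c in((-.2,.5),):
  for nm,gg in(('now',g),('start',g0)):
    p=prof(gg,np.arange(19,22,.5),.003,A,c);w=np.clip(p-np.median(p)-40,0,None);print(nm,'tooth',(w*A).sum()/w.sum(),A[w>0][[0,-1]])
    for lo,hi in((-15,15),(60,95)):
        B=np.arange(lo,hi,1.);p=prof(gg,np.arange(25.5,29,.5),0,B,c);w=np.clip(p.max()-p-25,0,None);print('rib',(w*B).sum()/w.sum(),p.max()-p.min())
```

```text
now tooth 73.85062941500432 [67. 81.]
rib 1.0016483403234278 59.285416
rib 74.6133529771442 42.674133
start tooth 15.579661817709788 [-13.  26.]
rib 0.8722006489706899 66.11914
rib 74.40500456085648 59.116074
```

```bash
python3 -c "
from h import *
plan([.426,-.058,.325])
"
```

```text
t 20.53 grasp [0.4716 0.0355 0.3262] jaw 81.2 tilt [ 0.002  0.03  -1.   ] q [-0.1   0.26 -0.    1.79 -0.03  1.08  1.33]
F [-0.  -0.3 -3. ] T [-0.02 -0.01 -0.03] gap 0.0714
>> dxyz [-99.4  -1.6  30.7] spin 0
```

drive_tool --increments "255 -35 -2 10 0; 255 -70 -2 20 0; 255 -99 -2 30 0; 255 -99 -2 30 0; 255 -99 -2 30 0"

```text
time: 20.95
eef_pos: [0.4267, -0.0625, 0.4803]
orientation: [0.545, -0.529, -0.467, 0.452]
wrist_force: [0.9, 1.6, -0.6]
finger_gap: 0.0711
```

```bash
python3 -c "
from h import *
plan([.426,-.058,.325])
im=bot.capture('side')[:,:,::-1].copy();cv2.imwrite('pics/side29.png',im);crop(im,230,100,340,270,3.4,'s29.png')
im=bot.capture('top')[:,:,::-1].copy();crop(im,370,200,470,300,5.5,'t29.png')
"
```

```text
t 20.95 grasp [ 0.427  -0.0579  0.3254] jaw 81.1 tilt [ 0.002  0.03  -1.   ] q [ 0.06  0.19  0.05  1.89 -0.05  1.06  1.55]
F [ 0.9  1.6 -0.6] T [-0.01 -0.03  0.02] gap 0.0711
>> dxyz [-0.3  0.4  0.9] spin 0
```

View pics/s29.png

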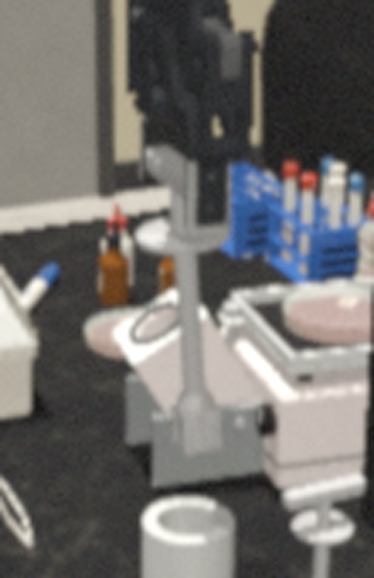

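View pics/t29.png

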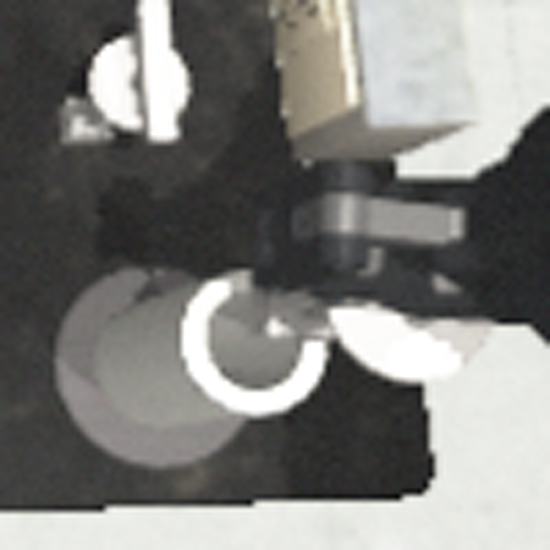

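```bash
python3 -c "
from h import *
s,R=pose();g=s['eef_pos']+.155*R[:,1]
u=(230+198/3.4,100+451/3.4)
print(tri(u,(370+283/5.5,200+318/5.5)))
for z in(.175,.18,.185): print(z,onz('side',u,z)-g)
# rim centres now
print(onz('side',(230+188/3.4,100+520/3.4),.134), onz('top',(370+255/5.5,200+342/5.5),.134))
"
```

```text
(array([ 0.43169535, -0.06442964,  0.1735197 ]), [array([-0.19176254,  0.04049633]), array([ 0.06404785, -0.18468662])])
0.175 [ 0.00291586 -0.01128845 -0.1504146 ]
0.18 [-0.00162493 -0.02002029 -0.1454146 ]
0.185 [-0.00616572 -0.02875212 -0.1404146 ]
[ 0.42393192 -0.06890636  0.134     ] [ 0.42616862 -0.06680377  0.134     ]
```

```bash
python3 -c "
from h import *
plan([.4225,-.0605,.275])
"
```

```text
t 21.05 grasp [ 0.4278 -0.0557  0.3254] jaw 81.4 tilt [ 0.002  0.031 -1.   ] q [ 0.06  0.2   0.05  1.89 -0.05  1.06  1.55]
F [ 0.3  0.9 -1.8] T [-0.01  0.04  0.02] gap 0.0716
>> dxyz [-7.1 50.2  4.4] spin 0
```

drive_tool --increments "255 -5 10 4 0; 255 -5 22 4 0; 255 -5 34 4 0; 255 -5 40 4 0; 255 -5 40 4 0"

```text
time: 21.47
eef_pos: [0.4233, -0.0619, 0.4389]
orientation: [0.544, -0.526, -0.469, 0.455]
wrist_force: [-0.4, 0.0, -2.5]
finger_gap: 0.0712
```

```bash
python3 -c "
from h import *
plan([.4225,-.0605,.24])
im=bot.capture('side')[:,:,::-1].copy();crop(im,255,200,315,280,7,'s30.png')
im=bot.capture('top')[:,:,::-1].copy();crop(im,390,230,460,290,8,'t30.png')
"
```

```text
t 21.47 grasp [ 0.4231 -0.057   0.284 ] jaw 81.6 tilt [-0.001  0.032 -0.999] q [ 0.07  0.23  0.05  1.97 -0.05  0.94  1.57]
F [-0.4  0.  -2.5] T [-0.03  0.04  0.02] gap 0.0712
>> dxyz [-4.9 43.9 -0.1] spin 0
```

View pics/s30.png

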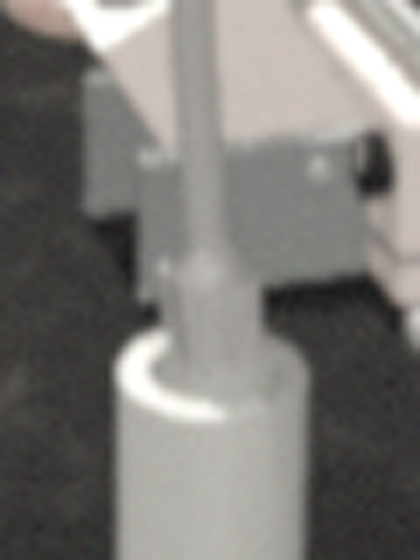

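View pics/t30.png

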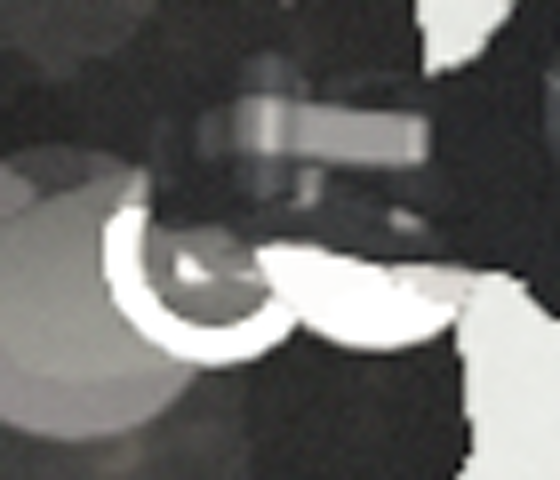

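drive_tool --increments "255 -1.5 5 0 0; 255 -2 10 0 0; 255 -2 15 0 0; 255 -2 15 0 0"

```text
time: 21.9
eef_pos: [0.4233, -0.0643, 0.4255]
orientation: [0.543, -0.528, -0.47, 0.454]
wrist_force: [-1.3, 0.4, -1.6]
finger_gap: 0.0712
```

```bash
python3 -c "
from h import *
plan([.4225,-.0605,.24])
im=bot.capture('side')[:,:,::-1].copy();crop(im,255,200,315,280,7,'s31.png')
"
```

```text
t 21.9 grasp [ 0.4239 -0.0595  0.2706] jaw 81.5 tilt [ 0.003  0.031 -1.   ] q [ 0.07  0.25  0.05  1.99 -0.05  0.9   1.57]
F [-1.3  0.4 -1.6] T [-0.05  0.03  0.06] gap 0.0712
>> dxyz [-2.1 30.5  1.2] spin 0
```

View pics/s31.png

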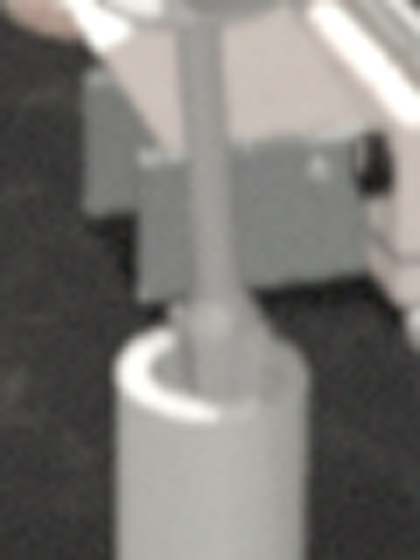

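drive_tool --increments "255 -1 15 0 0; 255 -1.5 30 0 0; 255 -2 45 0 0; 255 -2 60 0 0; 255 -2 65 0 0"

```text
time: 22.37
eef_pos: [0.4224, -0.064, 0.3584]
orientation: [0.544, -0.527, -0.469, 0.455]
wrist_force: [-0.0, 0.4, -2.0]
finger_gap: 0.0711
```

```bash
python3 -c "
from h import *
plan([.4235,-.062,.18])
im=bot.capture('side')[:,:,::-1].copy();crop(im,235,180,325,280,6,'s32.png')
"
```

```text
t 22.37 grasp [ 0.4222 -0.0591  0.2035] jaw 81.5 tilt [-0.002  0.032 -0.999] q [ 0.08  0.34  0.04  2.09 -0.07  0.71  1.59]
F [-0.   0.4 -2. ] T [-0.03  0.02 -0.03] gap 0.0711
>> dxyz [-3.4 23.4 -1.9] spin 0
```

View pics/s32.png

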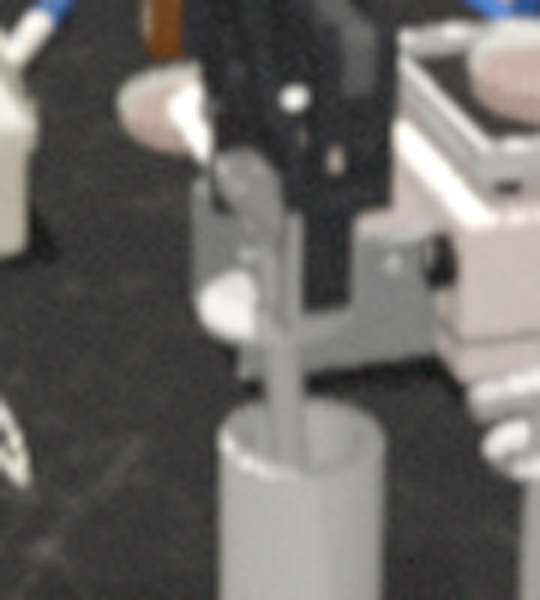

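drive_tool --increments "255 -3 8 -2 0; 255 -4 16 -3 0; 255 -4 24 -3 0; 255 -4 31 -3 0; 255 -4 31 -3 0"

```text
time: 22.83
eef_pos: [0.4244, -0.0673, 0.326]
orientation: [0.545, -0.526, -0.468, 0.456]
wrist_force: [-0.4, 0.6, -1.8]
finger_gap: 0.0716
```

```bash
python3 -c "
from h import *
plan([.4255,-.064,.165])
im=bot.capture('side')[:,:,::-1].copy();crop(im,235,180,325,280,6,'s33.png')
"
```

```text
t 22.83 grasp [ 0.4237 -0.0623  0.1711] jaw 81.5 tilt [-0.005  0.032 -0.999] q [ 0.09  0.4   0.03  2.12 -0.08  0.63  1.61]
F [-0.4  0.6 -1.8] T [-0.04  0.05 -0.05] gap 0.0716
>> dxyz [-1.6  6.  -2.1] spin 0
```

View pics/s33.png

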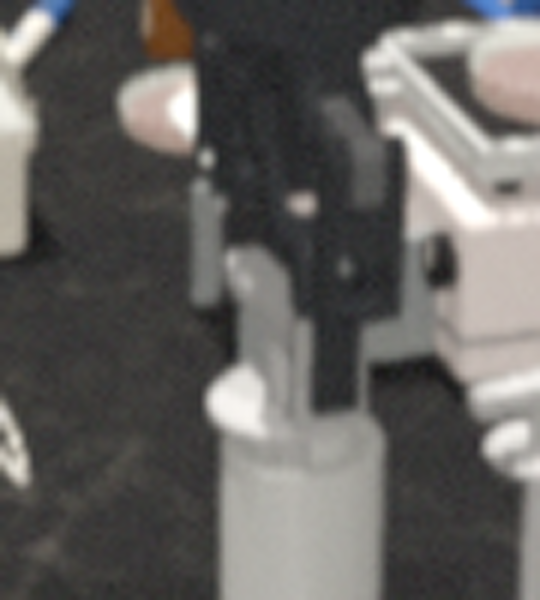

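drive_tool --increments "255 -1 2 -1.5 0; 255 -2 4 -2 0; 255 -2 6 -2 0; 255 -2 6 -2 0"

```text
time: 23.22
eef_pos: [0.4262, -0.0694, 0.3203]
orientation: [0.545, -0.526, -0.468, 0.455]
wrist_force: [0.5, -0.1, -2.6]
finger_gap: 0.0712
```

```bash
python3 -c "
from h import *
plan([.4255,-.064,.165])
im=bot.capture('side')[:,:,::-1].copy();crop(im,235,180,325,280,6,'s34.png')
"
```

```text
t 23.22 grasp [ 0.4255 -0.0645  0.1654] jaw 81.5 tilt [-0.004  0.032 -0.999] q [ 0.1   0.41  0.03  2.13 -0.08  0.61  1.61]
F [ 0.5 -0.1 -2.6] T [-0.03  0.09 -0.02] gap 0.0712
>> dxyz [0.4 0.4 0.1] spin 0
```

View pics/s34.png

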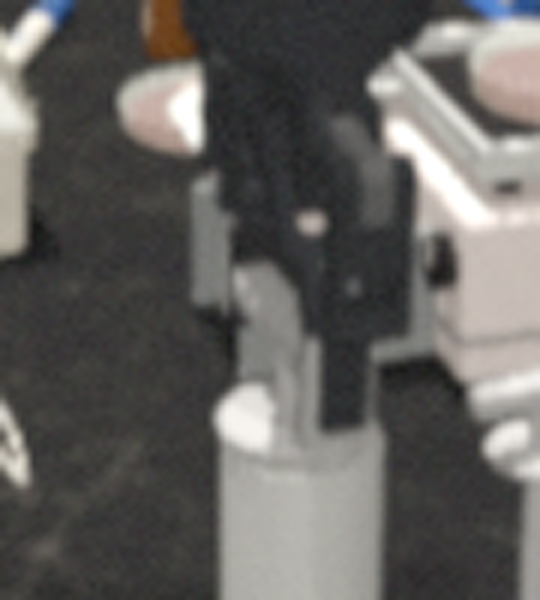

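Weight still carried; lower further until contact.

drive_tool --increments "255 -0.5 1.5 0 0; 255 -0.5 3 0 0; 255 -0.5 4.5 0 0; 255 -0.5 4.5 0 0"

```text
time: 23.6
eef_pos: [0.4267, -0.0699, 0.3168]
orientation: [0.544, -0.526, -0.469, 0.455]
wrist_force: [-0.9, -0.6, 6.9]
finger_gap: 0.0712
```

```bash
python3 -c "
from h import *
plan([.4255,-.0655,.165])
"
```

```text
t 23.6 grasp [ 0.4264 -0.065   0.1619] jaw 81.5 tilt [-0.002  0.032 -0.999] q [ 0.1   0.42  0.03  2.13 -0.08  0.6   1.61]
F [-0.9 -0.6  6.9] T [ 0.09  0.42 -0.02] gap 0.0712
>> dxyz [-0.5 -3.1  0.8] spin 0
```

Contact: the flange sits on the rim. Release slowly, then lift straight up.

drive_tool --increments "30 0 -1 0 0; 20 0 -1 0 0; 0 0 -1 0 0; 0 0 -1 0 0; 0 0 -1 0 0"

```text
time: 24.02
eef_pos: [0.4267, -0.07, 0.3177]
orientation: [0.544, -0.526, -0.468, 0.455]
wrist_force: [0.6, 1.3, -0.8]
finger_gap: 0.0852
```

```bash
python3 -c "
from h import *
plan([.4255,-.0655,.165])
im=bot.capture('side')[:,:,::-1].copy();crop(im,235,180,325,280,6,'s35.png')
"
```

```text
t 24.02 grasp [ 0.4263 -0.0651  0.1628] jaw 81.5 tilt [-0.002  0.032 -0.999] q [ 0.1   0.42  0.03  2.13 -0.08  0.6   1.61]
F [ 0.6  1.3 -0.8] T [-0.05 -0.01 -0.01] gap 0.0852
>> dxyz [-0.5 -2.2  0.8] spin 0
```

View pics/s35.png

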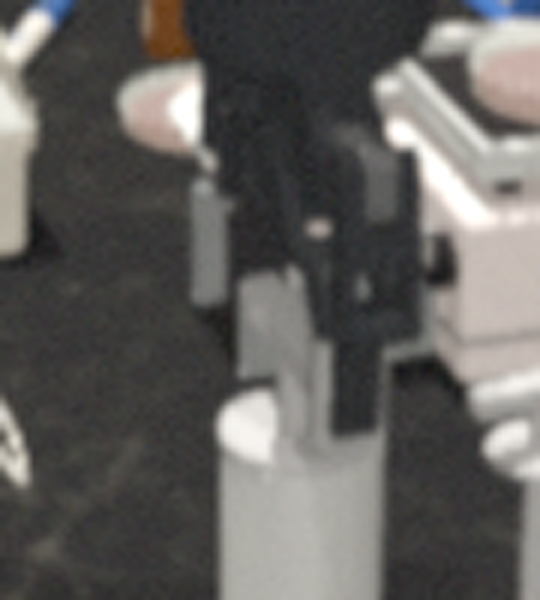

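drive_tool --increments "0 0.5 -12 0 0; 0 1 -30 0 0; 0 2 -60 0 0; 0 3 -95 0 0; 0 4 -120 0 0"

```text
time: 24.48
eef_pos: [0.4276, -0.0699, 0.4401]
orientation: [0.544, -0.527, -0.469, 0.454]
wrist_force: [0.5, 0.2, 0.6]
finger_gap: 0.0852
```

drive_tool --increments "0 40 0 0 0; 0 80 0 0 0; 0 120 0 0 0; 0 160 0 0 0; 0 180 0 0 0"

```text
time: 24.9
eef_pos: [0.4538, 0.1133, 0.4459]
orientation: [0.543, -0.525, -0.472, 0.455]
wrist_force: [-0.3, -0.2, 0.5]
finger_gap: 0.0855
```

```bash
python3 -c "
from h import *
plan([.4255,-.0655,.165])
im=bot.capture('side')[:,:,::-1].copy();cv2.imwrite('pics/side36.png',im);crop(im,235,180,325,300,5,'s36.png')
im=bot.capture('top')[:,:,::-1].copy();cv2.imwrite('pics/top36.png',im);crop(im,360,190,460,300,5,'t36.png')
"
```

```text
t 24.9 grasp [0.4539 0.1187 0.291 ] jaw 81.9 tilt [ 0.001  0.035 -0.999] q [-0.25  0.29 -0.05  1.87 -0.02  0.98  1.15]
F [-0.3 -0.2  0.5] T [-0.03 -0.04  0.01] gap 0.0855
>> dxyz [-190.6  119.5    1.7] spin 0
```

View pics/s36.png

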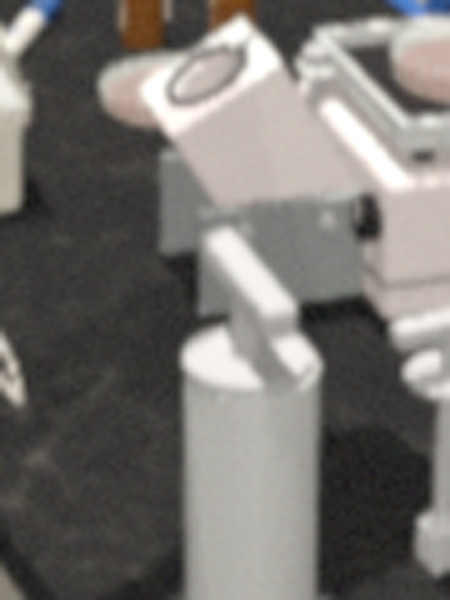

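View pics/t36.png

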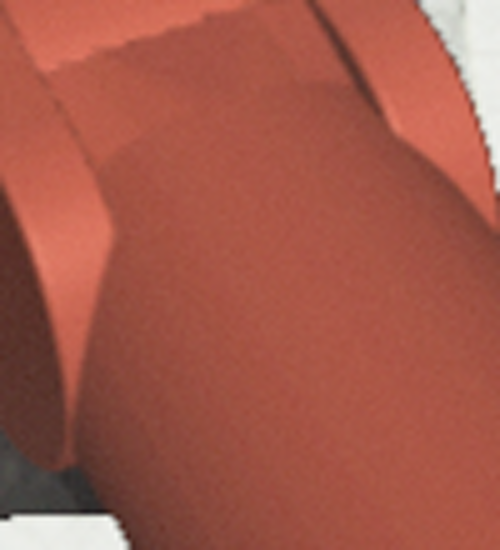

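View pics/top36.png

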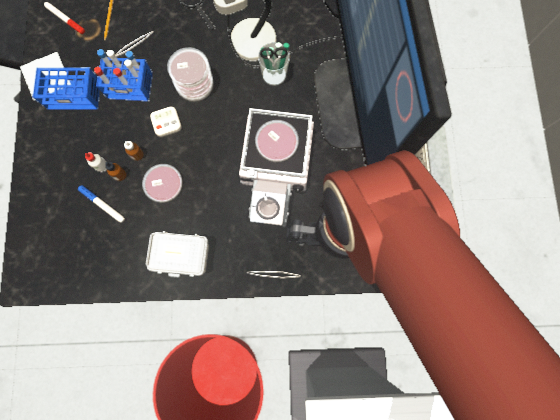

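Run:
```python
from h import *
Z=np.array([0,0,1.]);a=-.5*SX+.866*Z;U=.866*SX+.5*Z
g=np.mean([cv2.cvtColor(bot.capture('top'),cv2.COLOR_RGB2GRAY).astype(np.float32) for _ in range(5)],0).astype(np.float32)
def prof(rr,h,angs,c):
    out=[]
    for t in np.radians(angs):
        p=proj('top',[M+SY*(c[0]+r*np.cos(t))/1e3+U*(c[1]+r*np.sin(t))/1e3+h*a for r in rr]).astype(np.float32)
        out.append(cv2.remap(g,p[:,:1],p[:,1:],cv2.INTER_LINEAR).mean())
    return np.array(out)
A=np.arange(40,110,.5)
for c in((-.2,.5),(-.7,.5),(.3,.5),(-.2,0),(-1.2,.5)):
  for rr in(np.arange(18.5,20.5,.5),np.arange(20.5,22.6,.5)):
    p=prof(rr,.003,A,c);w=np.clip(p-(p.max()+np.median(p))/2,0,None)
    B=np.arange(60,92,.5);q=prof(np.arange(25.5,29,.5),0,B,c);v=np.clip((q.max()+q.min())/2-q,0,None)
    print(c,rr[0],'tooth',round((w*A).sum()/w.sum(),1),'rib2',round((v*B).sum()/v.sum(),1))
```

```text
(-0.2, 0.5) 18.5 tooth 74.2 rib2 74.7
(-0.2, 0.5) 20.5 tooth 73.5 rib2 74.7
(-0.7, 0.5) 18.5 tooth 72.9 rib2 73.7
(-0.7, 0.5) 20.5 tooth 72.2 rib2 73.7
(0.3, 0.5) 18.5 tooth 75.5 rib2 75.6
(0.3, 0.5) 20.5 tooth 74.8 rib2 75.6
(-0.2, 0) 18.5 tooth 74.6 rib2 75.0
(-0.2, 0) 20.5 tooth 73.9 rib2 75.0
(-1.2, 0.5) 18.5 tooth 71.6 rib2 72.7
(-1.2, 0.5) 20.5 tooth 70.9 rib2 72.7
```

The tooth lines up with the second rib to within about 1°, which is the limit of this measurement. The key hangs upright and the arm is clear, so I'm handing in.

```bash
python3 -c "
from plant import bot
print(bot.finish_job(), bot.read_state()['time'])"
```

```text
the job is handed in; nothing more can be done
the job is handed in; nothing more can be done
```

The transport lock is released, as far as the pictures show, and the T-key is back in its stand. The job was handed in about 25 s into the 58 s limit.

- **Insertion:** I took the key from its stand and let it pivot in the grip to follow the leaning shaft. The first two attempts to seat it stopped on top of the stem, with up to about 37 N at the wrist. After I moved the key a few millimetres sideways it slid home.
- **Turning:** I turned the stem clockwise, using the fingers as a loose fork, until the torque rose to about 0.6–0.8 N m. That is well above the stem's 0.08 N m friction.
- **Return:** I regripped the bar by its ends, drew the key out, stood it upright in the mouth and hung it back.

**Last checks:**
- **Lock:** with the key out, the index tooth was in line with the second rib. It measured 0–2° short of it, depending on the ring centre assumed, which is about the limit of what the picture resolves. I did not check the bolt on the platform separately.
- **Key:** in the side picture it hangs upright with its flange flat on the rim. The arm hid it in the last top picture.
- **Surroundings:** the tip box, dish and forceps were where they started, and the gripper was open and touching nothing.

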